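Set up the felt stall's brooch display screen

TASK

Set up the brooch screen: slide the two loose felt panels, in either order and felt facing the same way as the end panel's, tight up against the free end of the fixed end panel and each other, so that they stand in one straight row with no gap and their faces flush. Then clip one orange spring clamp fully down over each of the two seams, centred so that it grips both neighbours, and hang each brooch card that is there over the middle of a panel's top edge, one card to a panel. Everything must be left standing free and at rest; leave the crate, glue gun, petal tub and pincushion alone.

Things in the scene. Friction and masses are not known exactly. Their poses are not given: they have to be found in the camera images.
- end_panel: fixed end panel, navy felt on its front (+x): board like the loose ones (140 wide, 12 thick, top 130 mm above the table) on a bigger foot (110 by 90 by 10 mm), with a round aluminium post, 20 mm thick and 170 high, closing its left end (+y; foot strip to 105 mm from the middle). Origin on the underside at the panel's middle, y along its width
- end_panel_right (a point): point at the right (-y), free end of the top edge of the end panel (130 mm above the table, mid-thickness, on the very end face); axes as the panel's: the first loose panel butts here
- end_panel_top (a point): middle of the end panel's top edge
- panel_a: loose pinboard panel, green felt on its front (+x), plywood behind: upright board 140 mm wide (y), 12 thick (x), top edge 130 mm above the table, on a dark steel foot 90 (x) by 60 (y) by 10 mm centred under it; 0.16 to 0.3 kg. Origin under the foot at the panel's middle, z up, +y to its left end (seen from behind, as the robot sees it). Pinch the top edge across x
- panel_b: loose pinboard panel, pink felt on its front (+x), plywood behind: upright board 140 mm wide (y), 12 thick (x), top edge 130 mm above the table, on a dark steel foot 90 (x) by 60 (y) by 10 mm centred under it; 0.16 to 0.3 kg. Origin under the foot at the panel's middle, z up, +y to its left end (seen from behind, as the robot sees it). Pinch the top edge across x
- panel_a_left (a point): point at the left (+y) end of the top edge of panel_a (130 mm above the table, mid-thickness, on the very end face); axes as the panel's
- panel_a_right (a point): point at the right (-y) end of the top edge of panel_a (130 mm above the table, mid-thickness, on the very end face); axes as the panel's
- panel_a_top (a point): middle of the top edge of panel_a
- panel_b_left (a point): point at the left (+y) end of the top edge of panel_b (130 mm above the table, mid-thickness, on the very end face); axes as the panel's
- panel_b_right (a point): point at the right (-y) end of the top edge of panel_b (130 mm above the table, mid-thickness, on the very end face); axes as the panel's
- panel_b_top (a point): middle of the top edge of panel_b
- clamp_1: orange spring clamp, one of two alike, 98 mm tall, 32 wide (y), 0.09 kg, jaws down astride the crate's left wall at first. Origin at the crotch, mid-jaw under the steel hinge barrel: it rests on the board's edge when fully on. z up to the handles, y along the hinge, jaws close along x. Jaws reach 45 mm below the origin; hinge 8 mm above it; flat handles run 15 to 53 mm above it
- clamp_1_jaw (a joint): jaw angle of clamp_1: 0 biting a 12 mm board (handles 31 mm over the outside low down, 48 at the tips), 0.40 squeezed fully open by about 13 N on the handles (then parallel, 30 mm over the outside, jaw pads 30 mm apart), -0.12 shut on nothing. Let go, it springs shut, biting with 6 N. The clamp's pose is its -x half's, which leans by half this angle while squeezed
- clamp_2: orange spring clamp, one of two alike, 98 mm tall, 32 wide (y), 0.09 kg, jaws down astride the crate's left wall at first. Origin at the crotch, mid-jaw under the steel hinge barrel: it rests on the board's edge when fully on. z up to the handles, y along the hinge, jaws close along x. Jaws reach 45 mm below the origin; hinge 8 mm above it; flat handles run 15 to 53 mm above it
- clamp_2_jaw (a joint): jaw angle of clamp_2: 0 biting a 12 mm board (handles 31 mm over the outside low down, 48 at the tips), 0.40 squeezed fully open by about 13 N on the handles (then parallel, 30 mm over the outside, jaw pads 30 mm apart), -0.12 shut on nothing. Let go, it springs shut, biting with 6 N. The clamp's pose is its -x half's, which leans by half this angle while squeezed
- card_1: white rigid brooch card folded as an upturned U (saddle), yellow felt flower on its front (+x): 26 mm over the outside (x), 60 wide (y), 80 tall, 3 mm walls, 20 mm slot between the leaves; 0.05 kg; stands on its leaves. Origin at the bottom, midway between the leaves' ends, z up; the fold's underside, which rests on the panel's top edge when hung, is 77 mm above it. May be absent (None)
- card_2: white rigid brooch card folded as an upturned U (saddle), purple felt flower on its front (+x): 26 mm over the outside (x), 60 wide (y), 80 tall, 3 mm walls, 20 mm slot between the leaves; 0.05 kg; stands on its leaves. Origin at the bottom, midway between the leaves' ends, z up; the fold's underside, which rests on the panel's top edge when hung, is 77 mm above it. May be absent (None)
- card_3: white rigid brooch card folded as an upturned U (saddle), light blue felt flower on its front (+x): 26 mm over the outside (x), 60 wide (y), 80 tall, 3 mm walls, 20 mm slot between the leaves; 0.05 kg; stands on its leaves. Origin at the bottom, midway between the leaves' ends, z up; the fold's underside, which rests on the panel's top edge when hung, is 77 mm above it. May be absent (None)
- crate: fixed open plywood crate of folded felt, 210 (x) by 150 (y) by 105 mm high, walls 12 mm; the clamps sit astride its left (+y) wall, whose centre line lies 69 mm to +y of the crate's middle. Origin at the middle of its underside. The felt inside stays below 75 mm
- glue_gun: yellow glue gun lying on its side, about 180 by 120 mm and 34 mm high; leave alone. Origin under its barrel
- petal_tub: clear open tub of yellow petals, 100 by 130 by 55 mm; leave alone. Origin under its middle
- pincushion: round yellow pincushion with pins, 68 mm across, 50 mm high; leave alone. Origin under its middle

How it is judged:
By the outcome, as a careful person would: the job done as asked, in the order asked, and still so for the second after the job is handed in, with the robot touching nothing.
Of card_1, card_2, card_3 only 2 to 3 are there at a start; the rules pass over those that are not, and their reading is None.
At some moment in a run one of panel_a, panel_b may be knocked a few centimetres aside while the robot is not near it.
It also fails if it takes over 210 s, if anything falls off the work surface, if the arm or the gripper's body presses on something with over 40 N, if the wrist force passes 120 N, or if a joint passes its speed limit or range.

ROBOT

A 6-joint arm with a two-finger parallel gripper is mounted at the origin on the work surface. World frame = base frame: x ahead of the robot, y to its left, z up, the work surface at z = 0. Lengths are in m, angles in rad, forces in N, time in s.
With the tool pointing down it reaches from about 0.375 to 0.925 m from the base axis. Payload 5.7 kg.
Tool frame: the origin (TCP) lies on the mounting face of the last link; the fingertips stand 182 mm ahead of it and the grasp point (between the pads) lies 163 mm ahead of it (nose_length is the distance from the TCP to the fingertips, in m); z points along the fingers, y is the line along which they close (so a half turn about z gives the same grasp; the last joint's range is limited). The gripper opens to 88 mm and grips with 3 to 60 N. Pads are 20 mm wide; open, the fingers measure 115 mm over their backs; the gripper's body (75 mm by 178 mm) begins 61 mm behind the grasp point.
Start: joints at [1.175, 0.359, 1.51, -0, 1.272, -0.115], TCP at [0.166, 0.576, 0.405] pointing down, gripper open.
Joint ranges: [-2.97, 2.97], [-1.01, 2.36], [0.21, 2.38], [-0.96, 4.11], [0.2, 2.71], [-2.98, 2.98]. Speed limits (rad/s): [2.39, 2.39, 3.14, 3.14, 3.14, 3.14].

INTERFACE

Orientations are given as a unit quaternion [w, x, y, z].
In Python, from bench import read_state, snapshot, calibration, job_done, nose_length gives the robot as it stands.
- The arm moves only by the shell command python3 -m pendant 'ROWS' [FORCE]. ROWS is JSON, a list of rows, each a list of 3 entries, a list of its own where there are three numbers: the opening, from 0 (shut) to 1 (fully open), then the shift along the tool's x, y, z each as a share of 800 mm, from -1 to 1, then the turn, a rotation vector about the tool's x, y, z each as a share of 90 degrees, from -1 to 1. In form: [[grip, [dx, dy, dz], [rx, ry, rz]], ...]. A call has 1 to 20 rows; each row shifts and turns the commanded pose from where the row before left it, along the tool's axes as they then stand; what a row does not reach is not made up. A row lasts 1/8 s, in which the tool goes at most 62.5 mm and 10.7 degrees, less where a joint would pass 70% of its speed; a pose out of reach is approached as far as the arm can. A call with a number of a shift or a turn outside -1 to 1 is refused whole. A call with a gripper value outside its range is refused whole. The fingers move at their own pace and stop on an object; FORCE is the grip in N (left out, the last holds). Time passes only in rows, so rows that do not move let the fingers close. It gives the time, the measured TCP pose, the force, the opening and the grip force at its end, in the units of the state.
- read_state(): the state, without advancing time (a new reading comes with each control period).
- snapshot(name): name is "side" or "top"; returns (picture, depth): 420x560x3 uint8, red, green, blue; 420x560 float32, m along the optical axis (not along the pixel's ray), 0 where there is no reading.
- calibration(name): a dict with "vfov" (degrees; the focal length in pixels is half the picture's height over the tangent of half this angle, whatever the lens; pixels are square), "cx", "cy" (the principal point, pixels), "R" (3x3) and "t" (3): a world point X has camera coordinates R X + t. Camera axes: x right, y down, z forward; pixel columns grow to the right and rows downward; lengths in m; the calibration is good to about 2 mm. A picture is of the moment at which its call begins. calibration takes no time and is no camera call.
- job_done(): hands the job in; it is judged then, once.
The state is a dict: "t": time; "qpos": joint angles; "joint_velocities": joint speeds; "effort": joint torques, N m; "eef_pos": TCP position; "tool_rot": TCP orientation; "contact_force": force on the tool from outside, world axes, zero at the start; "moment": the same for the moment, N m; "width": finger opening in m; "grasp_force": force on a finger pad.
Only numpy, scipy, OpenCV 4.12 (cv2) and the standard library are available. Lean on these libraries where they do the work, as an engineer would, in place of code of your own. Each camera call takes 0.05 s, during which the arm holds its last target. There are 200 camera calls.

## Working session

There is one attempt and no reset: what is moved stays moved. The work goes in short steps, Python scripts to look and compute and a shell command to move; the robot and the scene stay as the last step left them, time stands still between calls to the robot, and variables do not carry over. Pictures are saved under pics/ and viewed, at most 14 in all, crops included, and the job is handed in when it is done.

```bash
ls; mkdir -p pics; cat > h.py <<'E'
import numpy as np, cv2
from bench import read_state, snapshot, calibration, job_done, nose_length
from scipy.spatial.transform import Rotation as Ro
def K(n):
    c=calibration(n); return 210/np.tan(np.radians(c['vfov']/2)),c['cx'],c['cy'],np.array(c['R']),np.array(c['t'])
def snap(n,f):
    p,d=snapshot(n); cv2.imwrite(f'pics/{f}.png',p[:,:,::-1]); np.save(f'pics/{f}.npy',d); return p,d
def cloud(n,d):
    f,cx,cy,R,t=K(n); v,u=np.mgrid[:d.shape[0],:d.shape[1]]
    P=np.stack([(u-cx)/f*d,(v-cy)/f*d,d],-1); W=(P-t)@R; W[d==0]=np.nan; return W
def ray(n,u,v,z):
    f,cx,cy,R,t=K(n); r=R.T@np.array([(u-cx)/f,(v-cy)/f,1]); o=-R.T@t; return o+r*(z-o[2])/r[2]
def proj(n,X):
    f,cx,cy,R,t=K(n); c=R@np.array(X)+t; return c[0]/c[2]*f+cx,c[1]/c[2]*f+cy
E
python3 - <<'E'
from h import *
for n in('side','top'):
    c=calibration(n);print(n,c, -np.array(c['R']).T@np.array(c['t'])); snap(n,n+'0')
s=read_state();print(s['t'],s['eef_pos'],s['tool_rot'],s['width'],nose_length)
print(Ro.from_quat(np.roll(s['tool_rot'],-1)).as_matrix().round(3))
E
```

```text
pics
side {'vfov': 48.94914322849561, 'cx': 273.6154620860623, 'cy': 214.10425647354083, 'R': array([[ 0.97045203, -0.24122705,  0.005689  ],
       [-0.11301912, -0.47525199, -0.87256073],
       [ 0.21318896,  0.84613536, -0.48847253]]), 't': array([-0.51244848,  0.14905174,  1.06465969])} [ 0.28717868 -0.95362551  0.65302903]
top {'vfov': 51.26875603548206, 'cx': 278.3056447360107, 'cy': 203.56723527418225, 'R': array([[-0.00777427, -0.99990285, -0.0115695 ],
       [-0.98839768,  0.00943886, -0.15159463],
       [ 0.1516891 ,  0.01025673, -0.98837504]]), 't': array([-0.00337268,  0.53090399,  1.1211308 ])} [ 0.35465473 -0.01988262  1.18854087]
0.1 [0.16615793 0.57621031 0.40391398] [-2.22061781e-04  1.39954099e-01  9.90157663e-01 -7.76563058e-04] 0.08782230149483825 0.182
[[-0.961  0.277 -0.001]
 [ 0.277  0.961 -0.001]
 [ 0.    -0.002 -1.   ]]
```

View pics/top0.png

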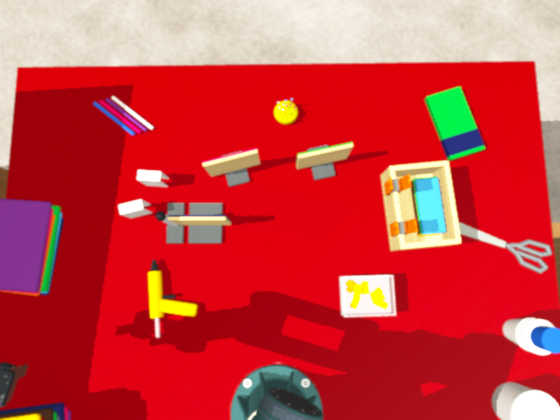

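View pics/side0.png

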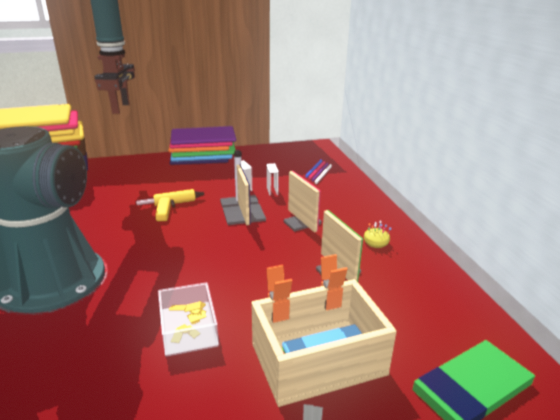

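```bash
cat >> h.py <<'E'
def blobs(n,p,d,z0,z1,mn=25,box=(0.2,0.95,-0.55,0.55)):
    W=cloud(n,d); m=(W[...,2]>z0)&(W[...,2]<z1)&(W[...,0]>box[0])&(W[...,0]<box[1])&(W[...,1]>box[2])&(W[...,1]<box[3])
    k,l,st,ce=cv2.connectedComponentsWithStats(m.astype(np.uint8),connectivity=8)
    for i in range(1,k):
        if st[i,4]<mn: continue
        q=W[l==i]; r=cv2.minAreaRect((q[:,:2]*1000).astype(np.float32))
        med=np.median(q,0); col=p[l==i].mean(0).astype(int)
        c,w,a=r
        if w[0]<w[1]: a+=90
        print('n',st[i,4],'px',ce[i].round(0),'rect c',np.round(c,1),'size',np.round(sorted(w),1),'ang(long from x)',round(a,1),'medz',(med[2]*1000).round(1),'mean',(q[:,:2].mean(0)*1000).round(1),col)
E
python3 - <<'E'
from h import *
p=cv2.imread('pics/top0.png')[:,:,::-1];d=np.load('pics/top0.npy')
W=cloud('top',d)
for v,u in[(100,200),(100,350),(200,300),(350,150),(250,480)]: print(u,v,W[v,u].round(4))
for z in[(.122,.138),(.07,.09),(.097,.112),(.135,.17),(.155,.18)]: print(z); blobs('top',p,d,*z)
P=cv2.resize(p[100:270,100:480],None,fx=2.1,fy=2.1,interpolation=cv2.INTER_CUBIC);cv2.imwrite('pics/c0.png',P[:,:,::-1])
E
```

```text
200 100 [8.385e-01 2.138e-01 3.000e-04]
350 100 [ 0.8324 -0.2135  0.0022]
300 200 [ 0.546  -0.0672  0.0026]
150 350 [0.1529 0.33   0.0064]
480 250 [ 0.4055 -0.5481  0.0021]
(0.122, 0.138)
n 308 px [325. 150.] rect c [ 652.1 -126.9] size [ 13.3 140.3] ang(long from x) 102.2 medz 129.4 mean [ 651.5 -127. ] [229 241 161]
n 308 px [230. 157.] rect c [636.5 110.9] size [ 13.4 139.3] ang(long from x) 104.2 medz 129.2 mean [635.9 111.1] [252 209 175]
n 43 px [403. 183.] rect c [ 565.6 -316. ] size [ 5.1 30.9] ang(long from x) 6.1 medz 130.5 mean [ 565.6 -316.1] [250 133   9]
n 305 px [195. 217.] rect c [486.6 196.9] size [ 16.3 151.6] ang(long from x) 91.4 medz 130.0 mean [485.6 194.2] [211 200 170]
n 44 px [409. 226.] rect c [ 458.4 -325.4] size [ 6.  31.6] ang(long from x) 7.4 medz 130.8 mean [ 458.4 -324.9] [250 132   8]
(0.07, 0.09)
n 101 px [322. 157.] rect c [ 646.  -127.2] size [  9.4 139. ] ang(long from x) 98.5 medz 81.3 mean [ 645.8 -124. ] [183 155 101]
n 117 px [232. 164.] rect c [630.9 110. ] size [  2.7 138.3] ang(long from x) 104.2 medz 80.1 mean [630.6 110.8] [184 155 101]
n
[... 1873 characters left out ...]
from x) 3.3 medz 150.1 mean [ 459.  -329.4] [251 141   8]
n 34 px [396. 227.] rect c [ 455.  -288.2] size [ 5.8 31.9] ang(long from x) 8.3 medz 157.9 mean [ 454.7 -288.1] [252 170  23]
(0.155, 0.18)
n 31 px [409. 180.] rect c [ 566.3 -323.1] size [ 6.1 31.9] ang(long from x) 5.5 medz 158.8 mean [ 566.2 -322.3] [251 158  21]
n 81 px [160. 216.] rect c [486.1 270.8] size [21.5 22.2] ang(long from x) 10.7 medz 166.1 mean [485.6 269.4] [69 44 46]
n 32 px [415. 225.] rect c [ 459.5 -331.9] size [ 5.3 30.7] ang(long from x) 2.5 medz 158.7 mean [ 459.  -331.7] [249 147   3]
n 25 px [397. 227.] rect c [ 455.3 -287.6] size [ 4.6 31.2] ang(long from x) 2.3 medz 158.1 mean [ 455.2 -287.7] [253 176  27]
```

View pics/c0.png

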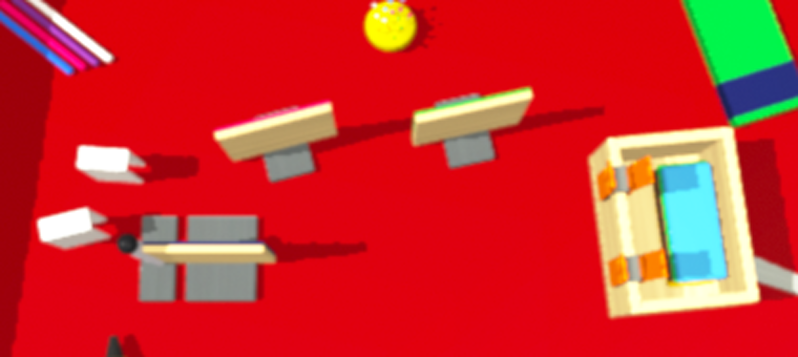

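```bash
cat >> h.py <<'E'
def pose():
    s=read_state(); R=Ro.from_quat(np.roll(s['tool_rot'],-1)).as_matrix()
    return s,np.array(s['eef_pos']),R
def plan(x,y,ztip,th):
    """target fingertips-centre pos mm, th = world angle (deg) of tool y axis. Prints turn share then shift share in tool axes after turn"""
    s,p,R=pose(); 
    th=np.radians(th); c,sn=np.cos(th),np.sin(th)
    Rt=np.array([[-sn,c,0],[c,sn,0],[0,0,-1]])
    rv=Ro.from_matrix(R.T@Rt).as_rotvec()
    d=Rt.T@(np.array([x,y,ztip+182])/1000-p)
    print('t',round(s['t'],2),'turn',(rv/(np.pi/2)).round(4),'rows',int(np.ceil(np.degrees(np.abs(rv).max())/10.3)),'| shift',(d/.8).round(4),'rows',int(np.ceil(np.linalg.norm(d[:2])/.0575)),'|q',np.round(s['qpos'],2))
def where():
    s,p,R=pose(); tip=p+R@[0,0,.182]
    print('t',round(s['t'],2),'tip',(tip*1000).round(2),'th',np.degrees(np.arctan2(R[1,1],R[0,1])).round(2),'F',np.round(s['contact_force'],2),'M',np.round(s['moment'],2),'w',round(s['width']*1000,1),'g',round(s['grasp_force'],1))
def edge(d,u0,u1,v0,v1,z0=.122,z1=.138):
    W=cloud('top',d); S=W[v0:v1,u0:u1].reshape(-1,3); S=S[(S[:,2]>z0)&(S[:,2]<z1)]
    xs=[];ys=[]
    y0,y1=S[:,1].min(),S[:,1].max()
    vx,vy,a,b=cv2.fitLine((S[:,:2]*1000).astype(np.float32),cv2.DIST_HUBER,0,.01,.01).ravel()
    if vy<0: vx,vy=-vx,-vy
    t=(S[:,:2]*1000-[a,b])@[vx,vy]; t0,t1=np.percentile(t,[.3,99.7])
    print('line pt',round(a,1),round(b,1),'yaw',round(np.degrees(np.arctan2(-vx,vy)),2),'ends',(a+t0*vx).round(1),(b+t0*vy).round(1),(a+t1*vx).round(1),(b+t1*vy).round(1),'len',round(t1-t0,1),'mid',(a+(t0+t1)/2*vx).round(1),(b+(t0+t1)/2*vy).round(1))
E
python3 - <<'E'
from h import *
d=np.load('pics/top0.npy')
edge(d,172,235,205,235);edge(d,200,265,140,185);edge(d,290,360,135,180)
where(); plan(486,143,160,1)
E
```

```text
line pt 485.8 186.4 yaw -0.55 ends 485.1 121.2 486.4 251.5 len 130.4 mid 485.8 186.3
line pt 635.6 111.5 yaw 14.37 ends 653.0 43.8 618.6 177.9 len 138.4 mid 635.8 110.9
line pt 651.3 -126.5 yaw 12.06 ends 666.0 -195.0 636.9 -58.9 len 139.3 mid 651.4 -126.9
t 0.1 tip [166.04 575.94 221.91] th 73.91 F [-0.57  0.3   0.21] M [ 0.01 -0.04 -0.04] w 87.8 g 0.0
t 0.1 turn [-1.000e-03  5.000e-04  8.101e-01] rows 8 | shift [-0.5484  0.3903  0.0774] rows 10 |q [ 1.17  0.36  1.51  0.    1.27 -0.12]
```

```bash
python3 -m pendant '[[1,[0,0,0],[0,0,0.1026]],[1,[0,0,0],[0,0,0.1026]],[1,[0,0,0],[0,0,0.1026]],[1,[0,0,0],[0,0,0.1026]],[1,[0,0,0],[0,0,0.1026]],[1,[0,0,0],[0,0,0.1026]],[1,[0,0,0],[0,0,0.1026]],[1,[0,0,0],[0,0,0.1026]],[1,[-0.054,0.04,0],[0,0,0]],[1,[-0.054,0.04,0],[0,0,0]],[1,[-0.054,0.04,0],[0,0,0]],[1,[-0.054,0.04,0],[0,0,0]],[1,[-0.054,0.04,0],[0,0,0]],[1,[-0.054,0.04,0],[0,0,0]],[1,[-0.054,0.04,0],[0,0,0]],[1,[-0.054,0.04,0],[0,0,0]],[1,[-0.054,0.04,0],[0,0,0]],[1,[-0.054,0.04,0],[0,0,0]]]' 20
python3 - <<'E'
from h import *
where(); plan(485.8,143,107,0)
E
```

```text
t: 2.35
eef_pos: [0.4873, 0.1431, 0.4045]
tool_rot: [-0.0, 0.707, 0.707, -0.0]
contact_force: [1.1, -0.3, 0.5]
width: 0.088
grasp_force: 0.0
t 2.35 tip [487.18 143.1  222.45] th 0.03 F [ 1.14 -0.27  0.48] M [-0.05  0.07  0.01] w 88.0 g 0.0
t 2.35 turn [-0.0003  0.      0.0003] rows 1 | shift [-1.000e-04 -1.800e-03  1.443e-01] rows 1 |q [0.15 0.23 1.71 0.   1.21 0.15]
```

```bash
python3 -m pendant '[[1,[0,-0.001,0.036],[0,0,0]],[1,[0,0,0.036],[0,0,0]],[1,[0,0,0.036],[0,0,0]],[1,[0,0,0.036],[0,0,0]],[1,[0,0,0],[0,0,0]],[0.3,[0,0,0],[0,0,0]],[0.3,[0,0,0],[0,0,0]],[0.3,[0,0,0],[0,0,0]],[0.3,[0,0,0],[0,0,0]]]' 15
python3 - <<'E'
from h import *
where()
E
python3 -m pendant '[[0.2,[0,0,0],[0,0,0]],[0.1,[0,0,0],[0,0,0]],[0.1,[0,0,0],[0,0,0]],[0.1,[0,0,0],[0,0,0]],[0.1,[0,0,0],[0,0,0]]]' 15
python3 - <<'E'
from h import *
where()
E
```

```text
t: 3.48
eef_pos: [0.4859, 0.1447, 0.29]
tool_rot: [0.0, 0.707, 0.707, 0.0]
contact_force: [0.8, 0.2, -0.2]
width: 0.0511
grasp_force: 0.0
t 3.48 tip [486.11 144.75 108.01] th 0.04 F [ 0.78  0.18 -0.23] M [-0.05  0.12  0.02] w 51.1 g 0.0
t: 4.1
eef_pos: [0.4864, 0.1447, 0.2895]
tool_rot: [0.0, 0.707, 0.707, 0.001]
contact_force: [3.5, -0.1, -3.2]
width: 0.0121
grasp_force: 15.0
t 4.1 tip [486.64 144.7  107.51] th 0.02 F [ 3.46 -0.07 -3.23] M [-0.13 -0.34 -0.22] w 12.1 g 15.0
```

```bash
python3 -m pendant '[[0.1,[0,0.001,0],[0,0,0]],[0.1,[0,0,0],[0,0,0]],[0.1,[0,0,0],[0,0,0]]]' 30
python3 - <<'E'
from h import *
where()
E
```

```text
t: 4.47
eef_pos: [0.4866, 0.1447, 0.2895]
tool_rot: [0.0, 0.707, 0.707, 0.0]
contact_force: [1.5, 0.0, -0.6]
width: 0.012
grasp_force: 30.0
t 4.47 tip [486.63 144.71 107.51] th 0.03 F [ 1.48  0.05 -0.58] M [-0.1  -0.18 -0.3 ] w 12.0 g 30.0
```

```bash
python3 -m pendant '[[0.1,[0,0,0],[0,0,0.005]],[0.1,[0,0,0],[0,0,0]],[0.1,[0,0,0],[0,0,0]]]' 30
python3 - <<'E'
from h import *
where()
E
python3 -m pendant '[[0.1,[0,0,0],[0,0,0.008]],[0.1,[0,0,0],[0,0,0]],[0.1,[0,0,0],[0,0,0]]]' 30
python3 - <<'E'
from h import *
where()
E
```

```text
t: 4.85
eef_pos: [0.4866, 0.1447, 0.2895]
tool_rot: [0.0, 0.71, 0.705, 0.0]
contact_force: [1.4, -0.2, -0.2]
width: 0.0118
grasp_force: 30.0
t 4.85 tip [486.66 144.71 107.52] th -0.39 F [ 1.38 -0.23 -0.23] M [-0.04 -0.16 -0.01] w 11.8 g 30.0
t: 5.22
eef_pos: [0.4866, 0.1447, 0.2895]
tool_rot: [0.0, 0.714, 0.7, -0.0]
contact_force: [0.8, 0.3, 0.4]
width: 0.0121
grasp_force: 30.1
t 5.22 tip [486.64 144.69 107.51] th -1.1 F [0.84 0.27 0.38] M [-0.01 -0.15  0.48] w 12.1 g 30.1
```

```bash
python3 -m pendant '[[0.6,[0,0,0],[0,0,-0.005]],[0.6,[0,0,0],[0,0,0]],[0.6,[0,0,-0.04],[0,0,0]],[0.6,[0,0,-0.04],[0,0,0]],[0.6,[0,0,0],[0,0,0]]]'
python3 - <<'E'
from h import *
where(); p,d=snap('top','t1'); blobs('top',p,d,.122,.138,100)
edge(d,290,360,135,180)
plan(635.8,110.9,150,14.37)
E
```

```text
t: 5.85
eef_pos: [0.4873, 0.1448, 0.3554]
tool_rot: [0.001, 0.711, 0.703, 0.002]
contact_force: [0.6, -0.0, -0.2]
width: 0.0523
grasp_force: 0.0
t 5.85 tip [488.1  144.95 173.4 ] th -0.7 F [ 0.62 -0.02 -0.19] M [-0.08  0.08 -0.03] w 52.3 g 0.0
n 309 px [325. 150.] rect c [ 652.2 -126.7] size [ 13.2 139.9] ang(long from x) 101.9 medz 129.5 mean [ 651.4 -126.6] [231 243 166]
n 254 px [235. 156.] rect c [639.7  98.2] size [ 13.8 113.1] ang(long from x) 104.5 medz 129.5 mean [638.9  98.2] [251 212 178]
line pt 651.2 -126.2 yaw 12.01 ends 665.9 -195.3 636.8 -58.7 len 139.7 mid 651.4 -127.0
t 5.9 turn [ 0.0011 -0.     -0.1674] rows 2 | shift [-0.0872  0.1701  0.0275] rows 3 |q [ 0.15  0.28  1.77 -0.    1.09  0.17]
```

```bash
python3 -m pendant '[[0.6,[0,0,0],[0,0,-0.0835]],[0.6,[0,0,0],[0,0,-0.0835]],[0.6,[-0.029,0.0567,0],[0,0,0]],[0.6,[-0.029,0.0567,0],[0,0,0]],[0.6,[-0.029,0.0567,0],[0,0,0]],[0.6,[0,0,0],[0,0,0]],[0.6,[0,0,0],[0,0,0]]]'
python3 - <<'E'
from h import *
where(); plan(636.3,111.1,107,14.37)
E
```

```text
t: 6.78
eef_pos: [0.6344, 0.111, 0.3515]
tool_rot: [-0.002, 0.613, 0.79, -0.001]
contact_force: [-0.9, 0.7, 0.1]
width: 0.0524
grasp_force: 0.0
t 6.78 tip [633.64 110.98 169.49] th 14.33 F [-0.92  0.74  0.06] M [ 0.    0.06 -0.03] w 52.4 g 0.0
t 6.78 turn [-0.0027 -0.0006 -0.0004] rows 1 | shift [-0.0005  0.0023  0.0781] rows 1 |q [ 0.07  0.47  1.47  0.    1.21 -0.18]
```

```bash
python3 -m pendant '[[0.6,[0,0.001,0.026],[0,0,0]],[0.6,[0,0,0.026],[0,0,0]],[0.6,[0,0,0.026],[0,0,0]],[0.6,[0,0,0],[0,0,0]],[0.1,[0,0,0],[0,0,0]],[0.1,[0,0,0],[0,0,0]],[0.1,[0,0,0],[0,0,0]],[0.1,[0,0,0],[0,0,0]],[0.1,[0,0,0],[0,0,0]],[0.1,[0,0,0],[0,0,0]]]' 30
python3 - <<'E'
from h import *
where()
E
```

```text
t: 8.02
eef_pos: [0.6366, 0.1112, 0.2911]
tool_rot: [0.0, 0.613, 0.79, 0.0]
contact_force: [0.6, 0.2, 0.9]
width: 0.0116
grasp_force: 30.0
t 8.03 tip [636.62 111.21 109.12] th 14.35 F [0.62 0.24 0.9 ] M [-0.03 -0.02 -0.01] w 11.6 g 30.0
```

```bash
python3 -m pendant '[[0.1,[0,0,-0.005],[0,0,0]],[0.1,[0,0,0],[0,0,0]],[0.1,[0,0,0],[0,0,0.055]],[0.1,[0,0,0],[0,0,0.055]],[0.1,[0,0,0],[0,0,0.054]],[0.1,[-0.04,0,0],[0,0,0]],[0.1,[-0.05,0,0],[0,0,0]],[0.1,[0,-0.03,0],[0,0,0]],[0.1,[0,-0.045,0],[0,0,0]],[0.1,[0,-0.045,0],[0,0,0]],[0.1,[0,-0.04,0],[0,0,0]],[0.1,[0,-0.02,0],[0,0,0]],[0.1,[0,0,0],[0,0,0]],[0.1,[0,0,0],[0,0,0]]]'
python3 - <<'E'
from h import *
where(); plan(486,46,111,-.42)
p,d=snap('top','t2'); blobs('top',p,d,.122,.138,100)
E
```

```text
t: 9.78
eef_pos: [0.4935, 0.0401, 0.2955]
tool_rot: [0.001, 0.71, 0.705, 0.001]
contact_force: [0.6, 0.3, -2.6]
width: 0.012
grasp_force: 30.0
t 9.78 tip [493.96  40.06 113.45] th -0.42 F [ 0.61  0.32 -2.58] M [-0.05  0.05  0.01] w 12.0 g 30.0
t 9.78 turn [0.0016 0.0001 0.    ] rows 1 | shift [ 0.0073 -0.0094  0.0031] rows 1 |q [-0.06  0.34  1.86 -0.    0.94 -0.05]
n 302 px [325. 150.] rect c [ 652.1 -126.8] size [ 13.2 140.3] ang(long from x) 101.9 medz 129.5 mean [ 651.5 -126.7] [231 244 166]
n 134 px [178. 217.] rect c [487.  237.2] size [16.6 70.6] ang(long from x) 93.7 medz 130.1 mean [485.9 235.1] [205 191 162]
```

```bash
python3 -m pendant '[[0.1,[0,-0.0098,0],[0,0,0]],[0.1,[0.006,0,0],[0,0,0]],[0.1,[0,0,0],[0,0,0]],[0.1,[0,0,0.005],[0,0,0]],[0.1,[0,0,0],[0,0,0]],[0.1,[0,0,0],[0,0,0]],[0.1,[0,0,0],[0,0,0]]]'
python3 - <<'E'
from h import *
where()
E
```

```text
t: 10.7
eef_pos: [0.4846, 0.045, 0.2913]
tool_rot: [0.0, 0.71, 0.705, 0.0]
contact_force: [2.0, -1.1, 0.3]
width: 0.0118
grasp_force: 30.0
t 10.7 tip [484.79  44.98 109.26] th -0.42 F [ 2.02 -1.08  0.26] M [-0.04 -0.24 -0.03] w 11.8 g 30.0
```

```bash
python3 -m pendant '[[0.1,[0,0.0015,0],[0,0,0]],[0.1,[0.003,0,0],[0,0,0]],[0.1,[0.002,0,0],[0,0,0]],[0.1,[0.001,0,0],[0,0,0]],[0.1,[0,0,0],[0,0,0]],[0.1,[0,0,0],[0,0,0]]]'
python3 - <<'E'
from h import *
where()
E
python3 -m pendant '[[0.1,[0.001,0,0],[0,0,0]],[0.1,[0.001,0,0],[0,0,0]],[0.1,[0,0,0],[0,0,0]]]'
python3 - <<'E'
from h import *
where()
E
```

```text
t: 11.45
eef_pos: [0.4852, 0.0492, 0.2918]
tool_rot: [0.001, 0.709, 0.705, -0.001]
contact_force: [-1.1, -5.2, 8.5]
width: 0.0116
grasp_force: 30.0
t 11.45 tip [485.22  48.75 109.78] th -0.36 F [-1.09 -5.22  8.51] M [-1.15  0.44 -0.02] w 11.6 g 30.0
t: 11.82
eef_pos: [0.4853, 0.0507, 0.2919]
tool_rot: [0.001, 0.709, 0.705, -0.001]
contact_force: [-1.5, -4.8, 10.5]
width: 0.0117
grasp_force: 30.0
t 11.82 tip [485.24  50.29 109.94] th -0.35 F [-1.52 -4.75 10.48] M [-1.25  0.65 -0.01] w 11.7 g 30.0
```

```bash
python3 -m pendant '[[0.1,[0,0.0006,-0.0008],[0,0,0]],[0.1,[0.001,0,0],[0,0,0]],[0.1,[0.001,0,0],[0,0,0]],[0.1,[0,0,0],[0,0,0]]]'
python3 - <<'E'
from h import *
where()
E
python3 -m pendant '[[0.1,[0.001,0,0],[0,0,0]],[0.1,[0.001,0,0],[0,0,0]],[0.1,[0,0,0],[0,0,0]]]'
python3 - <<'E'
from h import *
where()
p,d=snap('top','t3'); blobs('top',p,d,.122,.138,100)
E
```

```text
t: 12.32
eef_pos: [0.4857, 0.0525, 0.2919]
tool_rot: [0.001, 0.709, 0.705, -0.001]
contact_force: [-1.5, -5.5, 6.0]
width: 0.0115
grasp_force: 30.0
t 12.32 tip [485.61  52.11 109.89] th -0.35 F [-1.46 -5.54  6.03] M [-1.14  0.32 -0.02] w 11.5 g 30.0
t: 12.7
eef_pos: [0.4858, 0.053, 0.2919]
tool_rot: [0.001, 0.709, 0.705, -0.002]
contact_force: [-2.1, -13.2, 5.7]
width: 0.0117
grasp_force: 30.0
t 12.7 tip [485.64  52.2  109.91] th -0.31 F [ -2.09 -13.25   5.7 ] M [-2.18  0.38  0.03] w 11.7 g 30.0
n 305 px [325. 150.] rect c [ 652.1 -126.8] size [ 14.2 140.2] ang(long from x) 101.8 medz 129.2 mean [ 651.7 -127.5] [231 243 166]
```

```bash
python3 -m pendant '[[0.1,[0.0006,0.0005,0],[0,0,0]],[0.1,[0,0,0],[0,0,0]],[0.6,[0,0,0],[0,0,0]],[0.6,[0,0,0],[0,0,0]],[0.6,[0,0,-0.04],[0,0,0]],[0.6,[0,0,-0.04],[0,0,0]],[0.6,[-0.05,0.05,0],[0,0,0]],[0.6,[-0.05,0.05,0],[0,0,0]],[0.6,[-0.05,0.05,0],[0,0,0]],[0.6,[-0.04,0.05,0],[0,0,0]],[0.6,[0,0,0],[0,0,0]],[0.6,[0,0,0],[0,0,0]]]'
python3 - <<'E'
from h import *
where(); plan(651.9,-126.7,150,12)
p,d=snap('top','t4'); blobs('top',p,d,.122,.138,100);edge(d,172,228,205,235);edge(d,237,290,205,235)
cv2.imwrite('pics/c4.png',cv2.resize(p[130:270,100:400],None,fx=2.6,fy=2.6,interpolation=cv2.INTER_CUBIC)[:,:,::-1])
E
```

```text
t: 14.25
eef_pos: [0.6445, -0.0973, 0.3548]
tool_rot: [-0.001, 0.71, 0.705, -0.0]
contact_force: [0.1, 1.5, 0.0]
width: 0.0526
grasp_force: 0.0
t 14.25 tip [644.06 -97.09 172.83] th -0.41 F [0.13 1.46 0.04] M [-0.1   0.07 -0.03] w 52.6 g 0.0
t 14.25 turn [-0.0013 -0.0009 -0.1379] rows 2 | shift [-0.0379  0.0014  0.0285] rows 1 |q [-0.26  0.48  1.45  0.    1.22 -0.25]
n 303 px [195. 217.] rect c [486.5 197.1] size [ 16.1 152. ] ang(long from x) 91.3 medz 130.3 mean [485.7 194.1] [213 202 175]
line pt 485.7 186.0 yaw -0.49 ends 485.2 121.2 486.3 251.3 len 130.1 mid 485.8 186.2
line pt 485.6 81.4 yaw 6.72 ends 487.8 62.8 484.2 93.4 len 30.8 mid 486.0 78.1
```

View pics/c4.png

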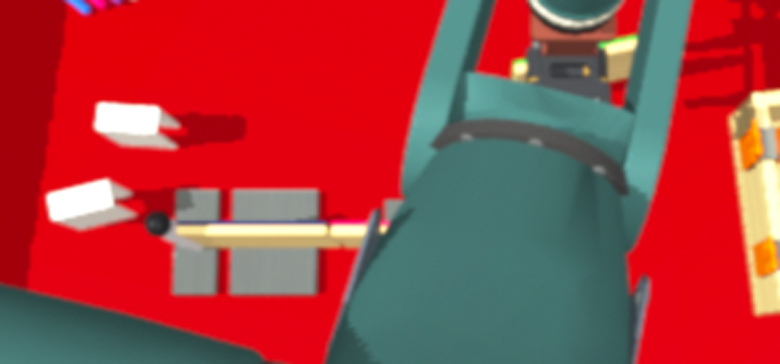

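```bash
python3 -m pendant '[[0.6,[0,0,0],[0,0,-0.069]],[0.6,[0,0,0],[0,0,-0.069]],[0.6,[-0.0375,0.001,0.02],[0,0,0]],[0.6,[0,0,0.03],[0,0,0]],[0.6,[0,0,0.029],[0,0,0]],[0.6,[0,0,0],[0,0,0]],[0.6,[0,0,0],[0,0,0]]]'
python3 - <<'E'
from h import *
where(); plan(652,-126.9,109,12)
p,d=snap('top','t5'); blobs('top',p,d,.122,.138,100);edge(d,172,228,205,235);edge(d,232,298,205,235)
cv2.imwrite('pics/c5.png',cv2.resize(p[190:260,160:320],None,fx=5,fy=5,interpolation=cv2.INTER_CUBIC)[:,:,::-1])
E
```

```text
t: 15.18
eef_pos: [0.6521, -0.1264, 0.2935]
tool_rot: [0.0, 0.629, 0.777, 0.0]
contact_force: [-0.2, 0.2, 0.4]
width: 0.0528
grasp_force: 0.0
t 15.18 tip [ 652.17 -126.41  111.52] th 12.06 F [-0.16  0.16  0.36] M [-0.06  0.06 -0.02] w 52.8 g 0.0
t 15.18 turn [0.0004 0.0002 0.0007] rows 1 | shift [-0.0006 -0.0002  0.0032] rows 1 |q [-0.3   0.55  1.48  0.    1.11 -0.51]
n 158 px [243. 217.] rect c [483.9  77.6] size [12.1 73.7] ang(long from x) 89.4 medz 129.8 mean [484.5  76.8] [253 198 179]
line pt 489.4 126.4 yaw -7.53 ends 488.7 121.3 490.3 133.5 len 12.2 mid 489.5 127.4
line pt 484.5 73.4 yaw -0.61 ends 484.2 40.8 484.9 104.4 len 63.6 mid 484.5 72.6
```

View pics/c5.png

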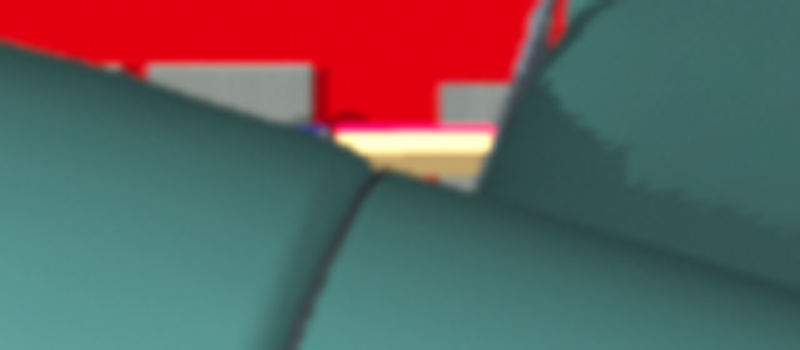

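```bash
python3 -m pendant '[[0.6,[-0.0006,0,0.002],[0,0,0]],[0.1,[0,0,0],[0,0,0]],[0.1,[0,0,0],[0,0,0]],[0.1,[0,0,0],[0,0,0]],[0.1,[0,0,0],[0,0,0]],[0.1,[0,0,0],[0,0,0]],[0.1,[0,0,0],[0,0,0]]]' 30
python3 - <<'E'
from h import *
where()
E
python3 -m pendant '[[0.1,[0,0,-0.005],[0,0,0]],[0.1,[0,0,0],[0,0,0]],[0.1,[0,0,0],[0,0,0.047]],[0.1,[0,0,0],[0,0,0.047]],[0.1,[0,0,0],[0,0,0.045]],[0.1,[0.01,-0.03,0],[0,0,0]],[0.1,[0.01,-0.045,0],[0,0,0]],[0.1,[0.01,-0.045,0],[0,0,0]],[0.1,[0.006,-0.045,0],[0,0,0]],[0.1,[0,-0.03,0],[0,0,0]],[0.1,[0,-0.012,0],[0,0,0]],[0.1,[0,0,0],[0,0,0]],[0.1,[0,0,0],[0,0,0]],[0.1,[0,0,0],[0,0,0]]]'
python3 - <<'E'
from h import *
where(); plan(484.8,-95,109.7,-.42)
E
```

```text
t: 16.1
eef_pos: [0.6521, -0.1276, 0.2906]
tool_rot: [-0.0, 0.629, 0.777, -0.0]
contact_force: [-0.1, -0.2, -2.0]
width: 0.0116
grasp_force: 30.0
t 16.1 tip [ 652.   -127.57  108.6 ] th 12.01 F [-0.08 -0.18 -2.03] M [-0.09  0.01 -0.01] w 11.6 g 30.0
t: 17.85
eef_pos: [0.4879, -0.0976, 0.295]
tool_rot: [0.0, 0.71, 0.704, 0.0]
contact_force: [-0.6, 0.3, -2.6]
width: 0.0117
grasp_force: 30.0
t 17.85 tip [488.11 -97.69 112.98] th -0.5 F [-0.61  0.27 -2.65] M [-0.12  0.04  0.01] w 11.7 g 30.0
t 17.85 turn [ 0.0006  0.0002 -0.0009] rows 1 | shift [ 0.0033 -0.004   0.0041] rows 1 |q [-0.34  0.35  1.85 -0.    0.94 -0.33]
```

```bash
python3 -m pendant '[[0.1,[0.003,-0.0036,0],[0,0,-0.0009]],[0.1,[0,0,0.0045],[0,0,0]],[0.1,[0.002,0,0],[0,0,0]],[0.1,[0,0,0],[0,0,0]]]'
python3 - <<'E'
from h import *
where()
E
python3 -m pendant '[[0.1,[0.002,0,0],[0,0,0]],[0.1,[0.001,0,0],[0,0,0]],[0.1,[0,0,0],[0,0,0]]]'
python3 - <<'E'
from h import *
where()
E
```

```text
t: 18.35
eef_pos: [0.4841, -0.0933, 0.2912]
tool_rot: [-0.0, 0.71, 0.705, -0.0]
contact_force: [-0.4, -0.4, -1.8]
width: 0.0116
grasp_force: 30.0
t 18.35 tip [484.05 -93.38 109.21] th -0.41 F [-0.39 -0.36 -1.79] M [-0.33  0.08 -0.01] w 11.6 g 30.0
t: 18.73
eef_pos: [0.4841, -0.0909, 0.2914]
tool_rot: [0.0, 0.71, 0.705, -0.0]
contact_force: [0.2, -0.4, -2.1]
width: 0.0117
grasp_force: 30.0
t 18.73 tip [484.14 -90.93 109.35] th -0.42 F [ 0.22 -0.4  -2.15] M [-0.32  0.11  0.  ] w 11.7 g 30.0
```

x wants 484.7: nudge, and keep advancing.

```bash
python3 -m pendant '[[0.1,[0.001,0.0007,0],[0,0,0]],[0.1,[0.001,0,0],[0,0,0]],[0.1,[0,0,0],[0,0,0]]]'
python3 - <<'E'
from h import *
where()
E
python3 -m pendant '[[0.1,[0.001,0,0],[0,0,0]],[0.1,[0.001,0,0],[0,0,0]],[0.1,[0,0,0],[0,0,0]]]'
python3 - <<'E'
from h import *
where()
E
```

```text
t: 19.1
eef_pos: [0.4847, -0.0894, 0.2913]
tool_rot: [0.0, 0.71, 0.705, -0.0]
contact_force: [0.5, -1.6, -3.0]
width: 0.0116
grasp_force: 30.0
t 19.1 tip [484.77 -89.39 109.34] th -0.42 F [ 0.51 -1.6  -3.04] M [-0.39  0.09  0.03] w 11.6 g 30.0
t: 19.48
eef_pos: [0.485, -0.0888, 0.2915]
tool_rot: [0.001, 0.709, 0.705, -0.001]
contact_force: [-0.9, -8.3, -1.7]
width: 0.0118
grasp_force: 30.0
t 19.48 tip [485.12 -89.28 109.5 ] th -0.37 F [-0.87 -8.3  -1.71] M [-1.42  0.2   0.03] w 11.8 g 30.0
```

```bash
python3 -m pendant '[[0.1,[0.0005,-0.0004,0.0008],[0,0,0]],[0.1,[0,0,0],[0,0,0]],[0.1,[0,0,0],[0,0,0]]]'
python3 - <<'E'
from h import *
where()
E
python3 -m pendant '[[0.6,[0,0,0],[0,0,0]],[0.6,[0,0,0],[0,0,0]],[1,[0,0,-0.04],[0,0,0]],[1,[0,0,-0.05],[0,0,0]],[1,[-0.06,-0.03,0],[0,0,0]],[1,[-0.06,-0.03,0],[0,0,0]],[1,[-0.06,0,0],[0,0,0]],[1,[-0.06,0,0],[0,0,0]],[1,[0,0,0],[0,0,0]],[1,[0,0,0],[0,0,0]]]'
python3 - <<'E'
from h import *
where(); snap('side','s6')
p,d=snap('top','t6'); blobs('top',p,d,.122,.138,100);edge(d,172,228,205,235);edge(d,232,285,205,235);edge(d,298,340,205,235)
cv2.imwrite('pics/c6.png',cv2.resize(p[190:250,150:360],None,fx=3.8,fy=3.8,interpolation=cv2.INTER_CUBIC)[:,:,::-1])
E
```

```text
t: 19.85
eef_pos: [0.485, -0.0887, 0.2913]
tool_rot: [0.002, 0.709, 0.705, -0.001]
contact_force: [-1.7, -8.9, -0.1]
width: 0.0119
grasp_force: 30.0
t 19.85 tip [485.24 -89.29 109.26] th -0.37 F [-1.66 -8.86 -0.07] M [-1.48  0.21  0.04] w 11.9 g 30.0
t: 21.1
eef_pos: [0.4347, -0.2783, 0.3623]
tool_rot: [-0.001, 0.71, 0.704, 0.0]
contact_force: [0.3, 0.9, 0.0]
width: 0.088
grasp_force: 0.0
t 21.1 tip [ 434.54 -278.02  180.34] th -0.46 F [0.33 0.95 0.02] M [-0.04  0.07  0.05] w 88.0 g 0.0
n 875 px [252. 217.] rect c [485.6  57.1] size [ 17.3 431. ] ang(long from x) 90.1 medz 130.0 mean [484.5  55.1] [234 222 182]
line pt 485.7 183.6 yaw -0.61 ends 485.0 116.2 486.4 251.7 len 135.5 mid 485.7 184.0
line pt 484.5 41.4 yaw -0.53 ends 483.9 -22.5 485.1 104.3 len 126.8 mid 484.5 40.9
line pt 483.1 -106.4 yaw -0.51 ends 482.7 -156.4 483.6 -56.6 len 99.8 mid 483.1 -106.5
```

View pics/c6.png

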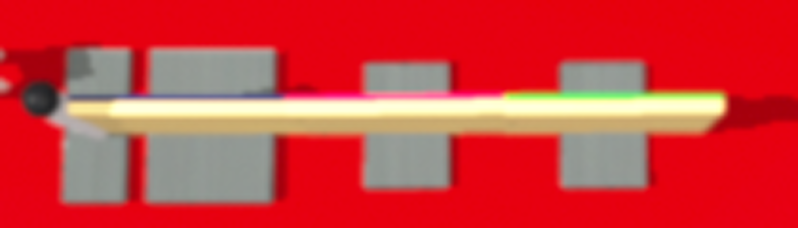

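```bash
python3 -m pendant '[[1,[0,0,0],[0,0,0.105]],[1,[0,0,0],[0,0,0.105]],[1,[0,0,0],[0,0,0.105]],[1,[0,0,0],[0,0,0.105]],[1,[0,0,0],[0,0,0.105]],[1,[0,0,0],[0,0,0.105]],[1,[0,0,0],[0,0,0.105]],[1,[0,0,0],[0,0,0.105]],[1,[0,0,0],[0,0,0.1]],[1,[0,0,0],[0,0,0]],[1,[0,0,0],[0,0,0]]]'
python3 - <<'E'
from h import *
where(); plan(457.4,-309.7,122,-85)
E
```

```text
t: 22.58
eef_pos: [0.435, -0.2782, 0.3627]
tool_rot: [-0.0, 0.999, 0.045, -0.0]
contact_force: [-0.3, 0.1, 0.3]
width: 0.0878
grasp_force: 0.0
t 22.57 tip [ 435.01 -278.2   180.72] th -84.79 F [-0.26  0.11  0.28] M [ 0.01  0.13 -0.04] w 87.8 g 0.0
t 22.57 turn [-0.0001  0.0001  0.0024] rows 1 | shift [0.0244 0.0416 0.0734] rows 1 |q [-0.7   0.28  1.74 -0.    1.12  0.78]
```

```bash
python3 -m pendant '[[1,[0.0244,0.0416,0],[0,0,0.002]],[1,[0,0,0],[0,0,0]],[1,[0,0,0.0367],[0,0,0]],[1,[0,0,0.0367],[0,0,0]],[1,[0,0,0],[0,0,0]],[1,[0,0,0],[0,0,0]]]'
python3 - <<'E'
from h import *
where()
E
python3 -m pendant '[[0.5,[0,0,0],[0,0,0]],[0.3,[0,0,0],[0,0,0]],[0.2,[0,0,0],[0,0,0]],[0.2,[0,0,0],[0,0,0]],[0.2,[0,0,0],[0,0,0]],[0.2,[0,0,0],[0,0,0]],[0.2,[0,0,0],[0,0,0]],[0.2,[0,0,0],[0,0,0]]]' 25
python3 - <<'E'
from h import *
where()
E
```

```text
t: 23.32
eef_pos: [0.4574, -0.3103, 0.3047]
tool_rot: [0.0, 0.999, 0.042, 0.0]
contact_force: [0.2, 0.2, 0.6]
width: 0.088
grasp_force: 0.0
t 23.32 tip [ 457.5  -310.39  122.74] th -85.15 F [0.22 0.15 0.62] M [-0.03  0.17  0.01] w 88.0 g 0.0
t: 24.32
eef_pos: [0.458, -0.3108, 0.3057]
tool_rot: [0.001, 0.999, 0.042, 0.001]
contact_force: [-1.3, 1.1, 12.7]
width: 0.0298
grasp_force: 25.0
t 24.32 tip [ 458.41 -311.06  123.75] th -85.21 F [-1.33  1.12 12.73] M [ 0.42  0.2  -0.02] w 29.8 g 25.0
```

```bash
python3 -m pendant '[[0.2,[0,0,-0.03],[0,0,0]],[0.2,[0,0,-0.04],[0,0,0]],[0.2,[0,0,-0.04],[0,0,0]],[0.2,[0,0,0],[0,0,0]],[0.2,[0,0,0],[0,0,0]]]'
python3 - <<'E'
from h import *
where(); p,d=snap('side','s7'); cv2.imwrite('pics/c7.png',cv2.resize(p[150:350,200:420],None,fx=2.9,fy=2.9,interpolation=cv2.INTER_CUBIC)[:,:,::-1])
f=lambda X:np.round(proj('side',np.array(X)/1000),1)
_,pp,R=pose();tip=(pp+R@[0,0,.182])*1000
print('tip px',f(tip),'crotch if 17 below',f(tip-[0,0,17]),'jaw end',f(tip-[0,0,62]))
E
```

```text
t: 24.95
eef_pos: [0.4569, -0.3101, 0.391]
tool_rot: [-0.0, 0.999, 0.042, -0.001]
contact_force: [-0.0, 0.4, -1.5]
width: 0.0297
grasp_force: 25.0
t 24.95 tip [ 456.73 -309.99  208.98] th -85.2 F [-0.05  0.41 -1.46] M [-0.02  0.14  0.02] w 29.7 g 25.0
tip px [277.4 250.4] crotch if 17 below [277.3 258.5] jaw end [277.  279.2]
```

View pics/c7.png

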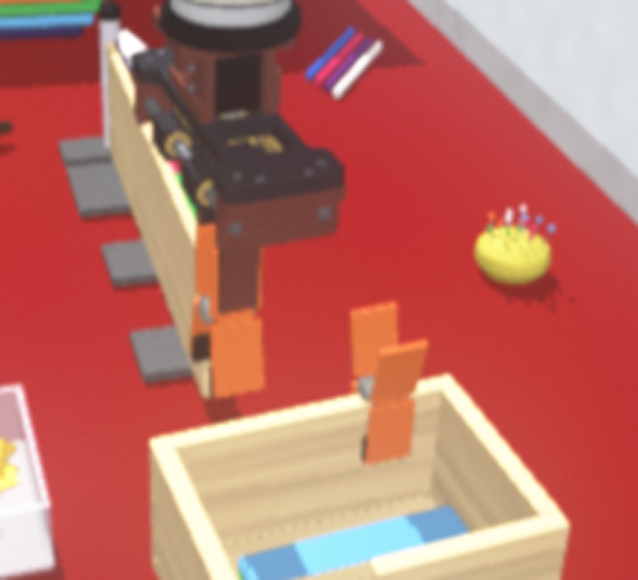

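```bash
python3 -m pendant '[[0.2,[0,0,-0.01],[0,0,-0.1046]],[0.2,[0,0,0],[0,0,-0.1046]],[0.2,[0,0,0],[0,0,-0.1046]],[0.2,[0,0,0],[0,0,-0.1046]],[0.2,[0,0,0],[0,0,-0.1046]],[0.2,[0,0,0],[0,0,-0.1046]],[0.2,[0,0,0],[0,0,-0.1046]],[0.2,[0,0,0],[0,0,-0.1046]],[0.2,[0,0,0],[0,0,-0.1046]],[0.2,[0.05,0.0037,0],[0,0,0]],[0.2,[0.06,0.0037,0],[0,0,0]],[0.2,[0.06,0.0037,0],[0,0,0]],[0.2,[0.06,0.0037,0],[0,0,0]],[0.2,[0.06,0.0037,0],[0,0,0]],[0.2,[0.06,0.0037,0],[0,0,0]],[0.2,[0.06,0.0037,0],[0,0,0]],[0.2,[0.06,0.0037,0],[0,0,0]],[0.2,[0.04,0.0037,0],[0,0,0]],[0.2,[0.028,0.0037,0],[0,0,0]]]'
python3 -m pendant '[[0.2,[0,0,0],[0,0,0]],[0.2,[0,0,0],[0,0,0]]]'
python3 - <<'E'
from h import *
where(); plan(486.4,120.6,148.5,-.42); p,d=snap('top','t8'); blobs('top',p,d,.122,.138,100);edge(d,298,340,205,235)
E
```

```text
t: 27.38
eef_pos: [0.4898, 0.1212, 0.3983]
tool_rot: [-0.001, 0.71, 0.705, -0.001]
contact_force: [0.7, 0.8, -2.0]
width: 0.0293
grasp_force: 25.0
t: 27.62
eef_pos: [0.4901, 0.1192, 0.399]
tool_rot: [-0.0, 0.71, 0.704, -0.001]
contact_force: [0.4, 0.5, -1.3]
width: 0.0301
grasp_force: 25.0
t 27.62 tip [489.73 119.08 216.96] th -0.46 F [ 0.4   0.48 -1.29] M [-0.05  0.02  0.02] w 30.1 g 25.0
t 27.62 turn [-0.0013  0.0005 -0.0004] rows 1 | shift [ 0.0017 -0.0046  0.0856] rows 1 |q [ 0.1   0.23  1.72 -0.    1.2   0.11]
n 124 px [178. 217.] rect c [485.3 240.2] size [14.2 66.5] ang(long from x) 92.5 medz 130.2 mean [485.7 237.5] [207 192 160]
n 549 px [285. 217.] rect c [483.9 -26. ] size [ 11.9 265.4] ang(long from x) 89.8 medz 130.0 mean [483.8 -25.4] [227 201 139]
line pt 483.1 -106.5 yaw -0.46 ends 482.7 -156.2 483.5 -56.6 len 99.6 mid 483.1 -106.4
```

```bash
python3 -m pendant '[[0.2,[0.0015,-0.0041,0],[0,0,0]],[0.2,[0,0,0.02],[0,0,0]],[0.2,[0,0,0.03],[0,0,0]],[0.2,[0,0,0.03],[0,0,0]],[0.2,[0,0,0],[0,0,0]],[0.2,[0,0,0],[0,0,0]]]'
python3 - <<'E'
from h import *
where(); plan(486.4,120.6,148.5,-.42)
E
python3 -m pendant '[[0.2,[0,0,0.004],[0,0,0]],[0.2,[0,0,0],[0,0,0]],[0.2,[0,0,0],[0,0,0]]]'
python3 - <<'E'
from h import *
where(); plan(486.4,120.6,148.5,-.42)
E
```

```text
t: 28.42
eef_pos: [0.4875, 0.1206, 0.3366]
tool_rot: [0.0, 0.71, 0.704, 0.0]
contact_force: [0.8, -0.2, -0.7]
width: 0.0297
grasp_force: 25.0
t 28.43 tip [487.6  120.64 154.64] th -0.5 F [ 0.79 -0.17 -0.71] M [-0.07  0.05 -0.05] w 29.7 g 25.0
t 28.43 turn [ 0.0004  0.     -0.0009] rows 1 | shift [-0.0001 -0.0013  0.0077] rows 1 |q [ 0.11  0.3   1.8  -0.    1.04  0.11]
t: 28.8
eef_pos: [0.4873, 0.1209, 0.3331]
tool_rot: [0.0, 0.71, 0.704, 0.0]
contact_force: [0.2, 0.2, -1.1]
width: 0.0298
grasp_force: 25.0
t 28.8 tip [487.4  120.93 151.06] th -0.47 F [ 0.17  0.18 -1.1 ] M [-0.    0.06 -0.06] w 29.8 g 25.0
t 28.8 turn [ 0.0004  0.     -0.0006] rows 1 | shift [-0.0004 -0.0011  0.0032] rows 1 |q [ 0.11  0.3   1.8  -0.    1.04  0.11]
```

```bash
python3 -m pendant '[[0.2,[-0.0003,-0.0011,0.002],[0,0,-0.0007]],[0.2,[0,0,0.0015],[0,0,0]],[0.2,[0,0,0],[0,0,0]],[0.2,[0,0,0],[0,0,0]]]'
python3 - <<'E'
from h import *
where()
E
python3 -m pendant '[[0.2,[0,0,0.0012],[0,0,0]],[0.2,[0,0,0],[0,0,0]],[0.2,[0,0,0],[0,0,0]]]'
python3 - <<'E'
from h import *
where()
E
```

```text
t: 29.3
eef_pos: [0.4863, 0.1207, 0.3308]
tool_rot: [0.0, 0.71, 0.705, 0.0]
contact_force: [-2.8, -0.3, 7.6]
width: 0.0297
grasp_force: 25.0
t 29.3 tip [486.38 120.66 148.78] th -0.4 F [-2.82 -0.26  7.61] M [-0.11  0.51  0.02] w 29.7 g 25.0
t: 29.68
eef_pos: [0.4863, 0.1207, 0.3307]
tool_rot: [0.0, 0.71, 0.705, 0.0]
contact_force: [-5.4, -0.8, 16.6]
width: 0.0302
grasp_force: 25.0
t 29.68 tip [486.46 120.67 148.7 ] th -0.4 F [-5.37 -0.78 16.59] M [-0.13  1.    0.02] w 30.2 g 25.0
```

```bash
python3 -m pendant '[[0.2,[0,0,-0.0008],[0,0,0]],[0.4,[0,0,0],[0,0,0]],[0.5,[0,0,0],[0,0,0]],[0.6,[0,0,0],[0,0,0]],[0.8,[0,0,0],[0,0,0]],[1,[0,0,0],[0,0,0]],[1,[0,0,0],[0,0,0]],[1,[0,0,-0.04],[0,0,0]],[1,[0,0,-0.05],[0,0,0]],[1,[-0.06,0,0],[0,0,0]],[1,[-0.06,0,0],[0,0,0]],[1,[-0.06,0,0],[0,0,0]],[1,[-0.06,0,0],[0,0,0]],[1,[-0.06,0,0],[0,0,0]],[1,[-0.06,0,0],[0,0,0]],[1,[0,0,0],[0,0,0]],[1,[0,0,0],[0,0,0]]]'
python3 - <<'E'
from h import *
where(); p,d=snap('top','t9'); blobs('top',p,d,.122,.138,40);blobs('top',p,d,.165,.2,20);blobs('top',p,d,.150,.164,20)
q,e=snap('side','s9')
cv2.imwrite('pics/c9.png',np.vstack([cv2.resize(p[180:260,120:420],(750,200)),cv2.resize(q[130:280,180:400],(528,360))[:, :750] if 0 else np.pad(cv2.resize(q[130:280,180:400],(528,360)),((0,0),(0,222),(0,0)))])[:,:,::-1])
E
```

```text
t: 31.8
eef_pos: [0.484, -0.167, 0.4014]
tool_rot: [-0.0, 0.71, 0.704, 0.0]
contact_force: [0.1, -0.5, -0.0]
width: 0.0876
grasp_force: 0.0
t 31.8 tip [ 483.92 -166.87  219.43] th -0.46 F [ 0.05 -0.5  -0.02] M [-0.04  0.04  0.03] w 87.6 g 0.0
n 264 px [191. 217.] rect c [485.8 206.2] size [ 16.3 133.1] ang(long from x) 91.0 medz 130.2 mean [485.7 203.9] [214 203 176]
n 446 px [275. 217.] rect c [484.2  -2.7] size [ 10.9 219.8] ang(long from x) 89.5 medz 130.0 mean [484.1  -1.7] [243 227 181]
n 70 px [222. 206.] rect c [505.3 122.3] size [ 7.5 31.8] ang(long from x) 88.7 medz 181.2 mean [505.  121.8] [246 126  12]
n 53 px [160. 215.] rect c [485.8 271.6] size [17.8 18.8] ang(long from x) 63.3 medz 168.2 mean [485.6 270.4] [58 46 48]
n 34 px [222. 223.] rect c [465.2 121.6] size [ 7.8 30.3] ang(long from x) 88.9 medz 186.1 mean [464.1 121.6] [247 144   6]
n 27 px [223. 210.] rect c [500.2 121.8] size [ 2.6 31.2] ang(long from x) 89.8 medz 155.3 mean [499.8 122. ] [237 108   6]
```

View pics/c9.png

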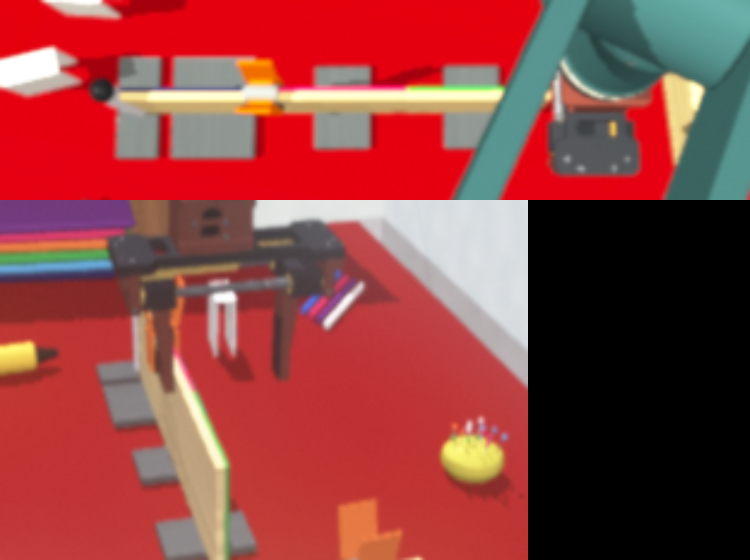

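```bash
python3 -m pendant '[[1,[0,0,0],[0,0,0.1044]],[1,[0,0,0],[0,0,0.1044]],[1,[0,0,0],[0,0,0.1044]],[1,[0,0,0],[0,0,0.1044]],[1,[0,0,0],[0,0,0.1044]],[1,[0,0,0],[0,0,0.1044]],[1,[0,0,0],[0,0,0.1044]],[1,[0,0,0],[0,0,0.1044]],[1,[0,0,0],[0,0,0.1044]],[1,[0.0284,0.0585,0.02],[0,0,0]],[1,[0.0284,0.0585,0.02],[0,0,0]],[1,[0.0284,0.0585,0],[0,0,0]],[1,[0,0,0],[0,0,0]],[1,[0,0,0],[0,0,0]]]'
python3 - <<'E'
from h import *
where(); plan(564.2,-300.9,122.7,-85)
E
```

```text
t: 33.65
eef_pos: [0.5643, -0.2997, 0.3693]
tool_rot: [-0.001, 0.999, 0.044, -0.001]
contact_force: [0.3, -0.9, 0.5]
width: 0.0879
grasp_force: 0.0
t 33.65 tip [ 564.11 -299.52  187.27] th -84.91 F [ 0.32 -0.9   0.54] M [0.01 0.1  0.05] w 87.9 g 0.0
t 33.65 turn [-0.0008  0.0007  0.001 ] rows 1 | shift [-0.0003  0.0014  0.0807] rows 1 |q [-0.6   0.45  1.46  0.    1.24  0.89]
```

```bash
python3 -m pendant '[[1,[0,0.001,0.03],[0,0,0]],[1,[0,0,0.03],[0,0,0]],[1,[0,0,0.02],[0,0,0]],[1,[0,0,0],[0,0,0]],[0.5,[0,0,0],[0,0,0]],[0.3,[0,0,0],[0,0,0]],[0.2,[0,0,0],[0,0,0]],[0.2,[0,0,0],[0,0,0]],[0.2,[0,0,0],[0,0,0]],[0.2,[0,0,0],[0,0,0]],[0.2,[0,0,0],[0,0,0]],[0.2,[0,0,0],[0,0,0]]]' 25
python3 - <<'E'
from h import *
where()
E
python3 -m pendant '[[0.2,[0,0,-0.03],[0,0,0]],[0.2,[0,0,-0.05],[0,0,0]],[0.2,[0,0,-0.04],[0,0,-0.1044]],[0.2,[0,0,0],[0,0,-0.1044]],[0.2,[0,0,0],[0,0,-0.1044]],[0.2,[0,0,0],[0,0,-0.1044]],[0.2,[0,0,0],[0,0,-0.1044]],[0.2,[0,0,0],[0,0,-0.1044]],[0.2,[0,0,0],[0,0,-0.1044]],[0.2,[0,0,0],[0,0,-0.1044]],[0.2,[0,0,0],[0,0,-0.1044]],[0.2,[0,0,0],[0,0,0]]]'
python3 - <<'E'
from h import *
where(); plan(485.4,-19.5,148.7,-.42)
E
```

```text
t: 35.15
eef_pos: [0.5653, -0.3024, 0.3078]
tool_rot: [0.001, 0.999, 0.044, 0.001]
contact_force: [-0.8, 1.2, 10.1]
width: 0.0298
grasp_force: 25.0
t 35.15 tip [ 565.83 -302.71  125.8 ] th -84.98 F [-0.77  1.18 10.07] M [ 0.25  0.2  -0.01] w 29.8 g 25.0
t: 36.65
eef_pos: [0.5644, -0.302, 0.4015]
tool_rot: [-0.0, 0.71, 0.704, -0.0]
contact_force: [-0.1, 0.0, -0.7]
width: 0.0297
grasp_force: 25.0
t 36.65 tip [ 564.35 -301.94  219.46] th -0.5 F [-0.13  0.05 -0.75] M [-0.09  0.02 -0.01] w 29.7 g 25.0
t 36.65 turn [-0.0003 -0.0001 -0.0009] rows 1 | shift [ 0.3523 -0.1014  0.0885] rows 6 |q [-0.6   0.42  1.42 -0.    1.3  -0.59]
```

```bash
python3 -m pendant '[[0.2,[0.03,-0.01,0],[0,0,0]],[0.2,[0.055,-0.017,0],[0,0,0]],[0.2,[0.06,-0.017,0],[0,0,0]],[0.2,[0.06,-0.017,0],[0,0,0]],[0.2,[0.06,-0.017,0],[0,0,0]],[0.2,[0.055,-0.017,0],[0,0,0]],[0.2,[0.032,-0.007,0],[0,0,0]],[0.2,[0,0,0],[0,0,0]],[0.2,[0,0,0.02],[0,0,0]],[0.2,[0,0,0.02],[0,0,0]],[0.2,[0,0,0],[0,0,0]],[0.2,[0,0,0],[0,0,0]]]'
python3 - <<'E'
from h import *
where(); plan(485.4,-19.7,150.8,-.42)
E
```

```text
t: 38.15
eef_pos: [0.4855, -0.0205, 0.3701]
tool_rot: [0.0, 0.71, 0.704, 0.0]
contact_force: [1.1, 0.3, -0.6]
width: 0.0295
grasp_force: 25.0
t 38.15 tip [485.56 -20.58 188.06] th -0.5 F [ 1.09  0.33 -0.64] M [-0.03  0.02  0.02] w 29.5 g 25.0
t 38.15 turn [ 0.0004  0.0002 -0.0009] rows 1 | shift [ 0.001  -0.0001  0.0466] rows 1 |q [-0.18  0.23  1.79 -0.    1.11 -0.18]
```

```bash
python3 -m pendant '[[0.2,[0.001,0,0.02],[0,0,-0.0008]],[0.2,[0,0,0.02],[0,0,0]],[0.2,[0,0,0],[0,0,0]],[0.2,[0,0,0.003],[0,0,0]],[0.2,[0,0,0],[0,0,0]],[0.2,[0,0,0],[0,0,0]]]'
python3 - <<'E'
from h import *
where()
E
python3 -m pendant '[[0.2,[0,0,0.002],[0,0,0]],[0.2,[0,0,0],[0,0,0]],[0.2,[0,0,0],[0,0,0]]]'
python3 - <<'E'
from h import *
where()
E
```

```text
t: 38.9
eef_pos: [0.4852, -0.0191, 0.3357]
tool_rot: [0.0, 0.709, 0.705, 0.0]
contact_force: [-1.2, -0.3, -0.6]
width: 0.0296
grasp_force: 25.0
t 38.9 tip [485.31 -19.14 153.71] th -0.34 F [-1.18 -0.28 -0.61] M [-0.06  0.06  0.02] w 29.6 g 25.0
t: 39.28
eef_pos: [0.4849, -0.019, 0.3336]
tool_rot: [-0.0, 0.709, 0.705, -0.0]
contact_force: [-0.2, -0.4, -0.9]
width: 0.0297
grasp_force: 25.0
t 39.27 tip [484.92 -19.04 151.61] th -0.34 F [-0.17 -0.39 -0.94] M [-0.06  0.03 -0.03] w 29.7 g 25.0
```

```bash
python3 -m pendant '[[0.2,[-0.0006,0.0003,0.0015],[0,0,0]],[0.2,[0,0,0],[0,0,0]],[0.2,[0,0,0],[0,0,0]]]'
python3 - <<'E'
from h import *
where()
E
python3 -m pendant '[[0.2,[0,0,0.001],[0,0,0]],[0.2,[0,0,0],[0,0,0]],[0.2,[0,0,0],[0,0,0]]]'
python3 - <<'E'
from h import *
where()
E
```

```text
t: 39.65
eef_pos: [0.4852, -0.0195, 0.3328]
tool_rot: [0.0, 0.709, 0.705, 0.0]
contact_force: [-1.1, 1.1, 5.7]
width: 0.0294
grasp_force: 25.0
t 39.65 tip [485.23 -19.47 150.8 ] th -0.34 F [-1.13  1.11  5.69] M [ 0.16  0.45 -0.02] w 29.4 g 25.0
t: 40.02
eef_pos: [0.4852, -0.0195, 0.3327]
tool_rot: [0.0, 0.709, 0.705, 0.0]
contact_force: [-3.4, 1.6, 12.9]
width: 0.0296
grasp_force: 25.0
t 40.02 tip [485.26 -19.5  150.69] th -0.34 F [-3.4   1.59 12.89] M [0.19 0.86 0.05] w 29.6 g 25.0
```

```bash
python3 -m pendant '[[0.2,[0,0,-0.0006],[0,0,0]],[0.4,[0,0,0],[0,0,0]],[0.5,[0,0,0],[0,0,0]],[0.6,[0,0,0],[0,0,0]],[0.8,[0,0,0],[0,0,0]],[1,[0,0,0],[0,0,0]],[1,[0,0,0],[0,0,0]],[1,[0,0,-0.04],[0,0,0]],[1,[0,0,-0.05],[0,0,0]],[1,[-0.05,-0.02,0],[0,0,0]],[1,[-0.06,-0.02,0],[0,0,0]],[1,[-0.06,0,0],[0,0,0]],[1,[-0.06,0,0],[0,0,0]],[1,[0,0,0],[0,0,0]],[1,[0,0,0],[0,0,0]]]'
python3 - <<'E'
from h import *
where(); p,d=snap('top','t10'); blobs('top',p,d,.122,.138,40);blobs('top',p,d,.165,.2,20);blobs('top',p,d,.07,.09,150)
edge(d,172,205,205,235);edge(d,237,280,205,235);edge(d,298,335,205,235)
cv2.imwrite('pics/c10.png',cv2.resize(p[140:260,110:380],None,fx=2.9,fy=2.9,interpolation=cv2.INTER_CUBIC)[:,:,::-1])
E
```

```text
t: 41.9
eef_pos: [0.4518, -0.203, 0.4039]
tool_rot: [-0.001, 0.709, 0.705, 0.0]
contact_force: [0.5, -0.4, 0.3]
width: 0.088
grasp_force: 0.0
t 41.9 tip [ 451.7  -202.82  221.89] th -0.39 F [ 0.49 -0.39  0.35] M [-0.07  0.12  0.02] w 88.0 g 0.0
n 264 px [191. 217.] rect c [486.7 206.8] size [ 16.1 132.6] ang(long from x) 91.6 medz 130.2 mean [485.7 204.1] [213 202 175]
n 225 px [253. 217.] rect c [484.5  53. ] size [ 10.7 107.3] ang(long from x) 89.5 medz 130.0 mean [484.6  53.1] [253 199 184]
n 257 px [314. 217.] rect c [483.2 -96.8] size [ 10.6 124.3] ang(long from x) 89.5 medz 130.1 mean [483.2 -96.4] [229 245 167]
n 67 px [222. 206.] rect c [505.4 122.3] size [ 7.4 31.6] ang(long from x) 88.7 medz 182.3 mean [505.2 121.8] [246 127  12]
n 67 px [282. 206.] rect c [504.2 -16.9] size [ 7.  30.4] ang(long from x) 90.1 medz 181.6 mean [503.8 -17.1] [247 127   0]
n 52 px [160. 215.] rect c [485.7 269.8] size [18.  18.9] ang(long from x) 51.7 medz 167.8 mean [486.3 270.3] [58 46 47]
n 31 px [222. 223.] rect c [465.3 121.9] size [ 7.3 30. ] ang(long from x) 88.9 medz 185.5 mean [463.8 121.1] [249 146   8]
n 32 px [281. 223.] rect c [464.2 -16.4] size [ 7.2 30. ] ang(long from x) 89.7 medz 186.4 mean [462.8 -15.9] [252 153   4]
n 246 px [149. 175.] rect c [602.5 327. ] size [26.9 61.6] ang(long from x) 85.8 medz 80.2 mean [602.1 327.1] [254 252 251]
n 258 px [131. 207.] rect c [520.6 371.6] size [26.8 61.6] ang(long from x) 103.0 medz 80.1 mean [519.9 371.2] [253 252 251]
line pt 486.1 211.8 yaw -0.76 ends 485.5 172.4 486.6 251.3 len 78.9 mid 486.1 211.8
line pt 484.6 45.7 yaw -0.55 ends 484.1 -4.0 485.0 92.2 len 96.2 mid 484.6 44.1
line pt 483.2 -100.8 yaw -0.55 ends 482.8 -144.3 483.6 -56.6 len 87.7 mid 483.2 -100.4
```

View pics/c10.png

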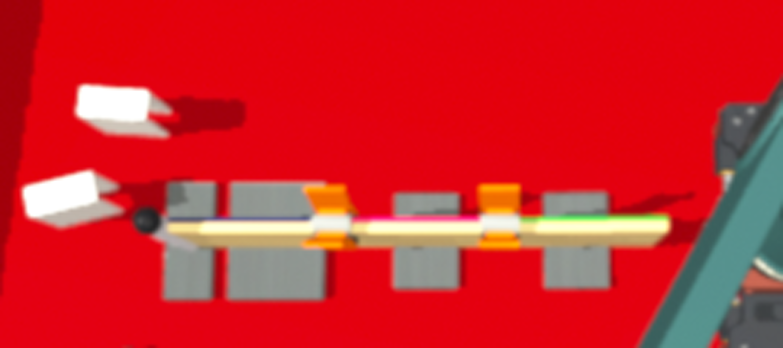

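```bash
python3 - <<'E'
from h import *
p=cv2.imread('pics/top6.png') if 0 else cv2.imread('pics/t6.png')[:,:,::-1].astype(int)
# felt strip hue along row: find border columns
for v in (214,215): print(v,[tuple(p[v,u]) for u in range(279,287)],[tuple(p[v,u]) for u in range(220,228)])
for u in (282,282.5,283,223.5,224): print(u,ray('top',u,215,.13).round(4))
q=snapshot('top'); W=cloud('top',q[1]); 
S=W[205:235,225:345].reshape(-1,3);S=S[(S[:,2]>.122)&(S[:,2]<.138)];print('right end',np.percentile(S[:,1],[0,.5,1])*1000)
where();plan(602.9,327.1,150,-4.5)
E
```

```text
214 [(np.int64(252), np.int64(19), np.int64(88)), (np.int64(252), np.int64(20), np.int64(88)), (np.int64(252), np.int64(39), np.int64(87)), (np.int64(248), np.int64(86), np.int64(78)), (np.int64(229), np.int64(131), np.int64(56)), (np.int64(217), np.int64(141), np.int64(44)), (np.int64(216), np.int64(143), np.int64(46)), (np.int64(209), np.int64(146), np.int64(48))] [(np.int64(100), np.int64(103), np.int64(115)), (np.int64(101), np.int64(92), np.int64(107)), (np.int64(115), np.int64(62), np.int64(86)), (np.int64(144), np.int64(34), np.int64(71)), (np.int64(160), np.int64(23), np.int64(65)), (np.int64(186), np.int64(15), np.int64(61)), (np.int64(213), np.int64(4), np.int64(61)), (np.int64(219), np.int64(0), np.int64(61))]
215 [(np.int64(255), np.int64(130), np.int64(155)), (np.int64(255), np.int64(130), np.int64(156)), (np.int64(255), np.int64(141), np.int64(152)), (np.int64(254), np.int64(188), np.int64(140)), (np.int64(223), np.int64(235), np.int64(113)), (np.int64(175), np.int64(243), np.int64(102)), (np.int64(172), np.int64(243), np.int64(102)), (np.int64(167), np.int64(243), np.int64(101))] [(np.int64(101), np.int64(99), np.int64(140)), (np.int64(101), np.int64(96), np.int64(139)), (np.int64(107), np.int64(88), np.int64(134)), (np.int64(124), np.int64(83), np.int64(131)), (np.int64(169), np.int64(79), np.int64(128)), (np.int64(236), np.int64(72), np.int64(123)), (np.int64(253), np.int64(66), np.int64(125)), (np.int64(254), np.int64(64), np.int64(125))]
282 [ 0.4888 -0.0177  0.13  ]
282.5 [ 0.4888 -0.0189  0.13  ]
283 [ 0.4888 -0.0201  0.13  ]
223.5 [0.4902 0.1251 0.13  ]
224 [0.4901 0.1239 0.13  ]
right end [-159.03780769 -157.5378919  -156.39039109]
t 42.0 tip [ 451.81 -202.06  221.96] th -0.28 F [ 0.4  -0.04 -0.66] M [-0.1   0.06  0.05] w 87.9 g 0.0
t 42.0 turn [-0.0004 -0.0004  0.0469] rows 1 | shift [0.6744 0.1362 0.0899] rows 10 |q [-0.56  0.21  1.73  0.    1.2  -0.56]
```

```bash
python3 -m pendant '[[0.7,[0,0,0],[0,0,0.047]],[0.7,[0.05,0.0124,0],[0,0,0]],[0.7,[0.0625,0.0124,0],[0,0,0]],[0.7,[0.0625,0.0124,0],[0,0,0]],[0.7,[0.0625,0.0124,0],[0,0,0]],[0.7,[0.0625,0.0124,0],[0,0,0]],[0.7,[0.0625,0.0124,0],[0,0,0]],[0.7,[0.0625,0.0124,0],[0,0,0]],[0.7,[0.0625,0.0124,0],[0,0,0]],[0.7,[0.0625,0.0124,0],[0,0,0]],[0.7,[0.0625,0.0124,0],[0,0,0]],[0.7,[0.0619,0.0124,0],[0,0,0]],[0.7,[0,0,0],[0,0,0]],[0.7,[0,0,0.04],[0,0,0]],[0.7,[0,0,0.04],[0,0,0]],[0.7,[0,0,0.04],[0,0,0]],[0.7,[0,0,0.03],[0,0,0]],[0.7,[0,0,0],[0,0,0]],[0.7,[0,0,0],[0,0,0]]]'
python3 - <<'E'
from h import *
where(); plan(602.9,327.1,62,-4.6)
E
```

```text
t: 44.38
eef_pos: [0.6038, 0.3258, 0.2852]
tool_rot: [0.0, 0.735, 0.678, 0.0]
contact_force: [-0.5, 0.0, 0.8]
width: 0.0616
grasp_force: 0.0
t 44.38 tip [603.93 325.84 103.18] th -4.55 F [-0.52  0.03  0.78] M [-0.02  0.   -0.01] w 61.6 g 0.0
t 44.38 turn [ 0.0005 -0.0001  0.0005] rows 1 | shift [ 0.0015 -0.0012  0.0515] rows 1 |q [ 0.39  0.59  1.43 -0.    1.12  0.47]
```

```bash
python3 -m pendant '[[0.7,[0.0012,-0.001,0.025],[0,0,0]],[0.7,[0,0,0.026],[0,0,0]],[0.7,[0,0,0],[0,0,0]],[0.4,[0,0,0],[0,0,0]],[0.2,[0,0,0],[0,0,0]],[0.2,[0,0,0],[0,0,0]],[0.2,[0,0,0],[0,0,0]],[0.2,[0,0,0],[0,0,0]]]' 15
python3 - <<'E'
from h import *
where()
E
python3 -m pendant '[[0.2,[0,0,-0.03],[0,0,0]],[0.2,[0,0,-0.06],[0,0,0]],[0.2,[0,0,-0.06],[0,0,0]],[0.2,[0,0,-0.045],[0,0,-0.0464]],[0.2,[-0.05,0,0],[0,0,0]],[0.2,[-0.06,0,0],[0,0,0]],[0.2,[-0.06,0,0],[0,0,0]],[0.2,[-0.06,0,0],[0,0,0]],[0.2,[-0.06,0,0],[0,0,0]],[0.2,[-0.05,0,0],[0,0,0]],[0.2,[0,-0.05,0],[0,0,0]],[0.2,[0,-0.06,0],[0,0,0]],[0.2,[0,-0.03,0],[0,0,0]],[0.2,[0,0,0],[0,0,0]],[0.2,[0,0,0],[0,0,0]]]'
python3 - <<'E'
from h import *
where(); plan(486,52.6,115,-.42)
E
```

```text
t: 45.38
eef_pos: [0.6033, 0.3268, 0.2437]
tool_rot: [0.0, 0.735, 0.678, 0.0]
contact_force: [0.5, 0.0, 1.2]
width: 0.026
grasp_force: 15.0
t 45.38 tip [603.43 326.86  61.69] th -4.57 F [0.54 0.02 1.24] M [-0.07  0.11 -0.05] w 26.0 g 15.0
t: 47.25
eef_pos: [0.4903, 0.0556, 0.3997]
tool_rot: [0.001, 0.71, 0.705, 0.001]
contact_force: [0.7, -0.0, 0.5]
width: 0.0259
grasp_force: 15.0
t 47.25 tip [490.63  55.56 217.7 ] th -0.39 F [ 0.73 -0.04  0.52] M [-0.07  0.07  0.03] w 25.9 g 15.0
t 47.25 turn [0.0011 0.0001 0.0003] rows 1 | shift [-0.0038 -0.0054  0.1284] rows 1 |q [-0.03  0.21  1.74 -0.    1.19 -0.02]
```

```bash
python3 -m pendant '[[0.2,[-0.0038,-0.005,0],[0,0,0]],[0.2,[0,0,0.015],[0,0,0]],[0.2,[0,0,0],[0,0,0]],[0.2,[0,0,0],[0,0,0]]]'
python3 - <<'E'
from h import *
where(); plan(486,52.6,115,-.42)
snap('side','s11'); p=cv2.imread('pics/s11.png')
cv2.imwrite('pics/c11.png',cv2.resize(p[100:300,150:400],None,fx=2.9,fy=2.9,interpolation=cv2.INTER_CUBIC))
E
```

```text
t: 47.75
eef_pos: [0.4853, 0.0526, 0.3869]
tool_rot: [-0.0, 0.71, 0.705, -0.0]
contact_force: [0.2, 0.1, -1.0]
width: 0.0258
grasp_force: 15.0
t 47.75 tip [485.19  52.57 204.91] th -0.39 F [ 0.24  0.13 -0.99] M [-0.07  0.05 -0.03] w 25.8 g 15.0
t 47.75 turn [-0.0005  0.      0.0003] rows 1 | shift [0.     0.0008 0.1124] rows 1 |q [-0.03  0.22  1.77 -0.    1.16 -0.03]
```

View pics/c11.png

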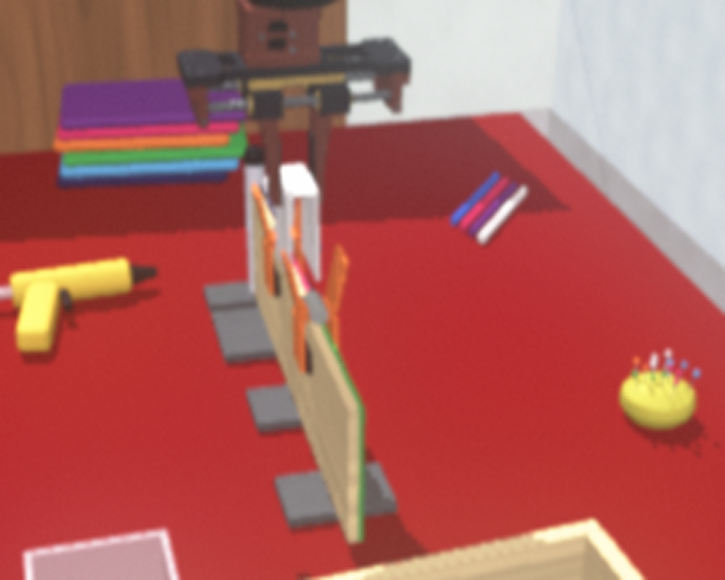

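Card 1 held upright above the pink panel, both clamps fully on their seams. Lower it.

```bash
python3 -m pendant '[[0.2,[0,0.0008,0.03],[0,0,0]],[0.2,[0,0,0.03],[0,0,0]],[0.2,[0,0,0.03],[0,0,0]],[0.2,[0,0,0.016],[0,0,0]],[0.2,[0,0,0],[0,0,0]],[0.2,[0,0,0],[0,0,0]]]'
python3 - <<'E'
from h import *
where()
E
python3 -m pendant '[[0.2,[0,0,0.003],[0,0,0]],[0.2,[0,0,0.003],[0,0,0]],[0.2,[0,0,0],[0,0,0]],[0.2,[0,0,0],[0,0,0]]]'
python3 - <<'E'
from h import *
where()
E
```

```text
t: 48.55
eef_pos: [0.4864, 0.0526, 0.3032]
tool_rot: [0.001, 0.71, 0.705, 0.0]
contact_force: [0.2, 0.1, -0.5]
width: 0.0259
grasp_force: 15.0
t 48.55 tip [486.63  52.53 121.24] th -0.39 F [ 0.24  0.09 -0.52] M [-0.04  0.09  0.02] w 25.9 g 15.0
t: 49.05
eef_pos: [0.4859, 0.0526, 0.2977]
tool_rot: [0.0, 0.71, 0.705, -0.0]
contact_force: [0.6, 0.2, -0.3]
width: 0.026
grasp_force: 15.0
t 49.05 tip [485.89  52.54 115.74] th -0.39 F [ 0.65  0.24 -0.31] M [-0.05  0.05 -0.04] w 26.0 g 15.0
```

```bash
python3 -m pendant '[[0.2,[0,0,0.0015],[0,0,0]],[0.2,[0,0,0],[0,0,0]],[0.2,[0,0,0],[0,0,0]]]'
python3 - <<'E'
from h import *
where()
E
python3 -m pendant '[[0.35,[0,0,0],[0,0,0]],[0.45,[0,0,0],[0,0,0]],[0.7,[0,0,0],[0,0,0]],[0.7,[0,0,0],[0,0,0]],[0.7,[0,0,-0.05],[0,0,0]],[0.7,[0,0,-0.06],[0,0,0]],[0.7,[0,0.05,0],[0,0,0]],[0.7,[0,0.06,0],[0,0,0]],[0.7,[0,0.06,0],[0,0,0]],[0.7,[0,0,0],[0,0,0]],[0.7,[0,0,0],[0,0,0]]]'
python3 - <<'E'
from h import *
where(); p,d=snap('top','t12'); blobs('top',p,d,.122,.138,40);blobs('top',p,d,.07,.09,150)
plan(521.2,371.5,150,13)
E
```

```text
t: 49.42
eef_pos: [0.486, 0.0525, 0.2965]
tool_rot: [0.0, 0.71, 0.705, 0.0]
contact_force: [0.1, -0.5, 1.1]
width: 0.0255
grasp_force: 15.0
t 49.42 tip [485.99  52.53 114.54] th -0.39 F [ 0.08 -0.48  1.14] M [-0.03  0.09  0.05] w 25.5 g 15.0
t: 50.8
eef_pos: [0.6211, 0.0517, 0.3839]
tool_rot: [-0.001, 0.71, 0.705, -0.001]
contact_force: [-0.6, 0.2, -0.3]
width: 0.0613
grasp_force: 0.0
t 50.8 tip [620.7   51.67 201.85] th -0.39 F [-0.65  0.24 -0.26] M [-0.03  0.07  0.05] w 61.3 g 0.0
n 258 px [314. 217.] rect c [483.1 -96.8] size [ 10.9 124.2] ang(long from x) 89.6 medz 129.9 mean [483.2 -96.2] [228 245 168]
n 288 px [440. 195.] rect c [ 549.3 -417.5] size [ 99.6 217.7] ang(long from x) 37.4 medz 80.6 mean [ 543.1 -422.3] [159 135  89]
n 159 px [393. 209.] rect c [ 509.8 -299.6] size [  3.1 207.7] ang(long from x) 4.7 medz 80.7 mean [ 508.9 -299.7] [242 220 144]
n 256 px [131. 207.] rect c [520.9 371.4] size [27.4 60.5] ang(long from x) 103.4 medz 80.0 mean [520.  371.2] [253 252 251]
t 50.85 turn [-1.300e-03 -1.000e-04 -1.487e-01] rows 2 | shift [ 0.4174 -0.0313  0.0651] rows 6 |q [-0.03  0.41  1.48 -0.    1.25 -0.02]
```

```bash
python3 -m pendant '[[0.7,[0,0,0],[0,0,-0.0755]],[0.7,[0,0,0],[0,0,-0.0755]],[0.7,[0.0596,-0.0048,0],[0,0,0]],[0.7,[0.0596,-0.0048,0],[0,0,0]],[0.7,[0.0596,-0.0048,0],[0,0,0]],[0.7,[0.0596,-0.0048,0],[0,0,0]],[0.7,[0.0596,-0.0048,0],[0,0,0]],[0.7,[0.0596,-0.0048,0],[0,0,0]],[0.7,[0.0596,-0.0048,0],[0,0,0]],[0.7,[0,0,0],[0,0,0]],[0.7,[0,0,0.04],[0,0,0]],[0.7,[0,0,0.05],[0,0,0]],[0.7,[0,0,0.035],[0,0,0]],[0.7,[0,0,0],[0,0,0]],[0.7,[0,0,0],[0,0,0]]]'
python3 - <<'E'
from h import *
where(); plan(521.4,371.4,62,13.2)
E
```

```text
t: 52.72
eef_pos: [0.5199, 0.3699, 0.2858]
tool_rot: [0.0, 0.621, 0.784, 0.0]
contact_force: [0.4, 0.3, 0.3]
width: 0.0617
grasp_force: 0.0
t 52.73 tip [520.06 369.97 103.75] th 13.17 F [0.35 0.32 0.3 ] M [-0.02  0.03 -0.01] w 61.7 g 0.0
t 52.73 turn [ 0.0007 -0.0001 -0.0004] rows 1 | shift [0.0014 0.0023 0.0522] rows 1 |q [ 0.51  0.53  1.55 -0.    1.06  0.28]
```

```bash
python3 -m pendant '[[0.7,[0.0012,0.0018,0.026],[0,0,0]],[0.7,[0,0,0.026],[0,0,0]],[0.7,[0,0,0],[0,0,0]],[0.4,[0,0,0],[0,0,0]],[0.2,[0,0,0],[0,0,0]],[0.2,[0,0,0],[0,0,0]],[0.2,[0,0,0],[0,0,0]],[0.2,[0,0,0],[0,0,0]]]' 15
python3 - <<'E'
from h import *
where()
E
python3 -m pendant '[[0.2,[0,0,-0.03],[0,0,0]],[0.2,[0,0,-0.06],[0,0,0]],[0.2,[0,0,-0.06],[0,0,0]],[0.2,[0,0,-0.06],[0,0,0]],[0.2,[0,0,-0.03],[0,0,0.0757]],[0.2,[0,0,0],[0,0,0.0757]],[0.2,[-0.04,0,0],[0,0,0]],[0.2,[-0.055,-0.01,0],[0,0,0]],[0.2,[-0.055,-0.011,0],[0,0,0]],[0.2,[-0.05,-0.011,0],[0,0,0]],[0.2,[-0.025,-0.011,0],[0,0,0]],[0.2,[0,0,0],[0,0,0]],[0.2,[0,0,0.035],[0,0,0]],[0.2,[0,0,0],[0,0,0]],[0.2,[0,0,0],[0,0,0]]]'
python3 - <<'E'
from h import *
where(); plan(487,191.6,115,-.42)
E
```

```text
t: 53.72
eef_pos: [0.5208, 0.3718, 0.2432]
tool_rot: [0.0, 0.621, 0.784, 0.0]
contact_force: [0.0, 0.0, 2.3]
width: 0.0259
grasp_force: 15.0
t 53.73 tip [520.92 371.85  61.23] th 13.2 F [0.02 0.05 2.26] M [-0.05  0.06 -0.  ] w 25.9 g 15.0
t: 55.6
eef_pos: [0.4854, 0.1928, 0.4073]
tool_rot: [-0.0, 0.709, 0.705, 0.0]
contact_force: [0.7, 1.0, 0.2]
width: 0.0261
grasp_force: 15.0
t 55.6 tip [485.45 192.89 225.32] th -0.38 F [0.74 1.01 0.18] M [0.02 0.03 0.01] w 26.1 g 15.0
t 55.6 turn [ 0.0002 -0.0002  0.0004] rows 1 | shift [-0.0015  0.002   0.1379] rows 1 |q [0.25 0.24 1.67 0.   1.22 0.25]
```

Lower to tip 114.2 (hang height) in steps.

```bash
python3 -m pendant '[[0.2,[-0.0015,0.0017,0.02],[0,0,0]],[0.2,[0,0,0.035],[0,0,0]],[0.2,[0,0,0.035],[0,0,0]],[0.2,[0,0,0.03],[0,0,0]],[0.2,[0,0,0.011],[0,0,0]],[0.2,[0,0,0],[0,0,0]],[0.2,[0,0,0],[0,0,0]]]'
python3 - <<'E'
from h import *
where(); plan(487,191.6,114.2,-.42)
E
python3 -m pendant '[[0.2,[0,0,0.003],[0,0,0]],[0.2,[0,0,0.002],[0,0,0]],[0.2,[0,0,0],[0,0,0]],[0.2,[0,0,0],[0,0,0]]]'
python3 - <<'E'
from h import *
where()
E
```

```text
t: 56.48
eef_pos: [0.4868, 0.1909, 0.3029]
tool_rot: [0.0, 0.71, 0.704, 0.001]
contact_force: [0.0, -0.7, -0.5]
width: 0.0258
grasp_force: 15.0
t 56.48 tip [487.11 190.96 120.9 ] th -0.43 F [ 0.01 -0.68 -0.46] M [-0.08  0.08  0.04] w 25.8 g 15.0
t 56.48 turn [ 0.001  -0.0002 -0.0001] rows 1 | shift [0.0009 0.0002 0.0084] rows 1 |q [ 0.24  0.37  1.79 -0.    0.98  0.25]
t: 56.98
eef_pos: [0.4863, 0.1907, 0.2982]
tool_rot: [0.0, 0.71, 0.704, -0.0]
contact_force: [0.4, 0.2, -0.5]
width: 0.0257
grasp_force: 15.0
t 56.98 tip [486.33 190.73 116.15] th -0.43 F [ 0.44  0.22 -0.52] M [-0.08 -0.   -0.01] w 25.7 g 15.0
```

```bash
python3 -m pendant '[[0.2,[0.0008,0.0006,0.0025],[0,0,0]],[0.2,[0,0,0],[0,0,0]],[0.2,[0,0,0],[0,0,0]]]'
python3 - <<'E'
from h import *
where()
E
python3 -m pendant '[[0.35,[0,0,0],[0,0,0]],[0.45,[0,0,0],[0,0,0]],[0.7,[0,0,0],[0,0,0]],[0.7,[0,0,0],[0,0,0]],[0.7,[0,0,-0.05],[0,0,0]],[0.7,[0,0,-0.06],[0,0,0]],[0.7,[0.04,0,-0.02],[0,0,0]],[0.7,[0.06,-0.04,0],[0,0,0]],[0.7,[0.06,-0.04,0],[0,0,0]],[0.7,[0.06,-0.04,0],[0,0,0]],[0.7,[0.06,-0.04,0],[0,0,0]],[0.7,[0.06,-0.04,0],[0,0,0]],[0.7,[0,0,0],[0,0,0]],[0.7,[0,0,0],[0,0,0]]]'
python3 - <<'E'
from h import *
where(); p,d=snap('top','t13'); blobs('top',p,d,.122,.14,40);blobs('top',p,d,.165,.2,20);edge(d,298,335,205,235); edge(d,206,217,205,235)
q,_=snap('side','s13')
cv2.imwrite('pics/c13.png',np.vstack([cv2.resize(p[180:260,120:400],(784,224),interpolation=2),np.pad(cv2.resize(q[120:280,180:380],(450,360),interpolation=2),((0,0),(0,334),(0,0)))])[:,:,::-1])
E
```

```text
t: 57.35
eef_pos: [0.4868, 0.1914, 0.2961]
tool_rot: [0.0, 0.71, 0.704, -0.0]
contact_force: [-0.8, -0.5, -1.2]
width: 0.0259
grasp_force: 15.0
t 57.35 tip [486.8  191.42 114.06] th -0.43 F [-0.84 -0.46 -1.18] M [-0.03  0.07 -0.  ] w 25.9 g 15.0
t: 59.1
eef_pos: [0.3287, 0.4644, 0.3998]
tool_rot: [0.0, 0.709, 0.705, -0.0]
contact_force: [-0.3, -0.6, -0.1]
width: 0.0614
grasp_force: 0.0
t 59.1 tip [328.69 464.17 217.82] th -0.37 F [-0.26 -0.56 -0.15] M [-0.08  0.06  0.01] w 61.4 g 0.0
n 416 px [193. 217.] rect c [485.4 207.3] size [ 25.6 133.7] ang(long from x) 90.2 medz 132.3 mean [485.4 199.2] [238 233 222]
n 372 px [253. 217.] rect c [484.3  53. ] size [ 24.9 107.4] ang(long from x) 89.7 medz 132.2 mean [484.4  52.8] [253 238 232]
n 257 px [314. 217.] rect c [483.3 -96.7] size [ 10.8 124. ] ang(long from x) 89.6 medz 130.0 mean [483.2 -96.4] [226 243 163]
n 69 px [222. 206.] rect c [505.4 121.9] size [ 7.3 31.5] ang(long from x) 89.7 medz 182.7 mean [505.1 122. ] [244 124  11]
n 65 px [282. 206.] rect c [503.9 -16.9] size [ 7.3 30.5] ang(long from x) 88.9 medz 181.2 mean [503.8 -17.4] [246 125   0]
n 50 px [160. 215.] rect c [485.6 271.3] size [17.1 17.3] ang(long from x) 89.1 medz 168.0 mean [485.8 270.7] [59 45 47]
n 33 px [222. 223.] rect c [465.4 121.6] size [ 7.2 30.4] ang(long from x) 89.5 medz 186.5 mean [464.  121.6] [246 140   3]
n 35 px [282. 223.] rect c [464.1 -16.5] size [ 7.4 30.2] ang(long from x) 89.1 medz 186.2 mean [463.1 -16.8] [250 147   4]
line pt 483.2 -100.8 yaw -0.64 ends 482.7 -144.3 483.7 -56.5 len 87.8 mid 483.2 -100.4
line pt 485.5 156.2 yaw 0.91 ends 485.7 143.1 485.4 167.8 len 24.7 mid 485.5 155.5
```

View pics/c13.png

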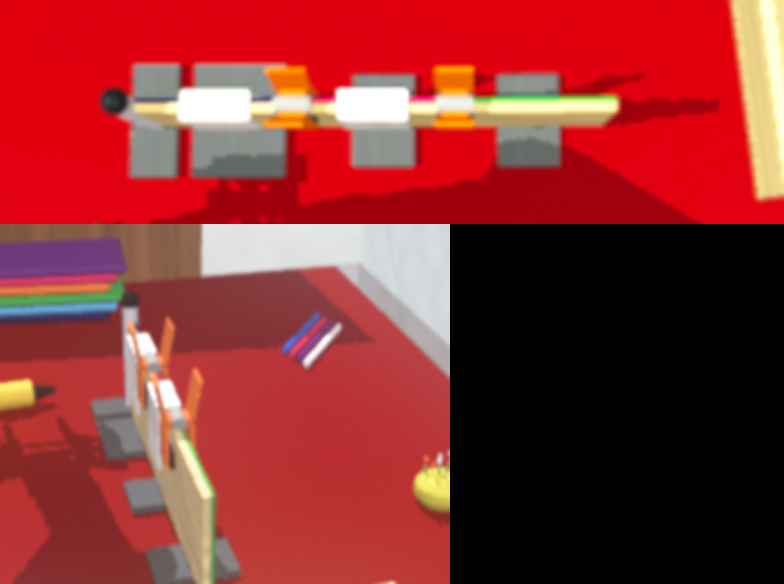

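```bash
python3 -m pendant '[[0.7,[0,0,0],[0,0,0]],[0.7,[0,0,0],[0,0,0]],[0.7,[0,0,0],[0,0,0]],[0.7,[0,0,0],[0,0,0]]]'; python3 -c "
from h import *
p,d=snap('top','t14'); blobs('top',p,d,.122,.14,40); print(job_done())"
```

```text
t: 59.7
eef_pos: [0.329, 0.4644, 0.4001]
tool_rot: [0.0, 0.71, 0.704, -0.0]
contact_force: [-0.5, 0.1, 0.6]
width: 0.0615
grasp_force: 0.0
n 414 px [193. 217.] rect c [485.3 206.6] size [ 25.7 132. ] ang(long from x) 90.4 medz 132.3 mean [485.5 199. ] [238 234 223]
n 369 px [253. 217.] rect c [484.4  53.4] size [ 25.5 108. ] ang(long from x) 89.6 medz 132.3 mean [484.4  52.9] [253 238 232]
n 257 px [314. 217.] rect c [483.2 -96.8] size [ 10.6 124.3] ang(long from x) 89.4 medz 130.1 mean [483.2 -96.5] [226 243 163]
the job is handed in; nothing more can be done
None
```

The brooch screen is set up and the job is handed in at about 60 s: the pink and green panels stand tight and flush in one row with the end panel, a clamp sits within about 2 mm of each seam, and the two cards present hang mid-panel on the end and pink panels.

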